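Load the utensil dryer with the serving set

ROBOT

A 6-joint arm with a two-finger parallel gripper is mounted at the origin on the work surface. World frame = base frame: x ahead of the robot, y to its left, z up, the work surface at z = 0. Lengths are in m, angles in rad, forces in N, time in s.
With the tool pointing down it reaches from about 0.275 to 0.75 m from the base axis. Payload 10.2 kg.
Tool frame: the origin (TCP) lies midway between the tips of the shut fingers; the grasp point (between the pads) lies 19 mm behind it; z points along the fingers, y is the line along which they close (so a half turn about z gives the same grasp; the last joint's range is limited). The gripper opens to 88 mm and grips with 3 to 60 N. Pads are 18 mm wide; open, the fingers measure 123 mm over their backs; the gripper's body (75 mm by 187 mm) begins 45 mm behind the grasp point.
Start: joints at [-1.357, 0.313, 1.498, -0, 1.331, -0.223], TCP at [0.222, -0.476, 0.239] pointing down, gripper open.
Joint ranges: [-2.94, 2.94], [-0.97, 2.17], [0.19, 2.56], [-1.23, 4.37], [0.02, 3.11], [-2.88, 2.88]. Speed limits (rad/s): [2.39, 2.39, 3.01, 3.14, 3.14, 3.14].

INTERFACE

Orientations are given as a unit quaternion [x, y, z, w].
In Python, from rig import manip, viewer gives the robot as it stands.
- The arm moves only by the shell command python3 -m handwheel 'ROWS' [FORCE]. ROWS is a JSON object of lists of equal length, an entry for each row: "dp": the shift along the tool's x, y, z in units of 1 m (1.0 is 1 m), a list of three; "angular": the turn, a rotation vector about the tool's x, y, z in units of 180 degrees (1.0 is 180 degrees), a list of three; "jaw": the closure, from -1 (fully open) to 1 (shut). A call has exactly 10 rows; each row is the pose to reach, as a shift and turn from the pose commanded when the call began, along the tool's axes at that moment, turning the shorter way round; what a row does not reach only later rows make up. A row lasts 1/10 s, in which the tool goes at most 50 mm and 8.59 degrees, less where a joint would pass 70% of its speed; a pose out of reach is approached as far as the arm can. A call with a number of a shift or a turn outside -1 to 1 is refused whole. A call with a gripper value outside its range is refused whole. The fingers move at their own pace and stop on an object; FORCE is the grip in N (left out, the last holds). Time passes only in rows, so rows that repeat a pose let the fingers close, or fill a call up. It gives the time, the measured TCP pose, the force, the opening and the grip force at its end, in the units of the state.
- manip.read_state(): the state, without advancing time (a new reading comes with each control period).
- viewer.read_camera(name): name is "scene" or "top" or "wrist"; returns a dict with "color" (480x640x3 uint8, red, green, blue), "depth" (480x640 float32, m along the optical axis (not along the pixel's ray), 0 where there is no reading), "mtx" (3x3 intrinsics, pixels), "k1" (the pictures are not rectified: a ray, as slopes to the right and down, at radius r is drawn at 1 + k1 r^2 times it, then the intrinsics apply), "xyz" and "orientation" of the camera in the world. Camera axes: x right, y down, z forward; pixel columns grow to the right and rows downward; lengths in m; the calibration is good to about 2 mm. A picture is of the moment at which its call begins.
- manip.hand_in(): hands the job in; it is judged then, once.
The state is a dict: "t": time; "joint_positions": joint angles; "dq": joint speeds; "effort": joint torques, N m; "tcp_pos": TCP position; "tool_rot": TCP orientation; "contact_force": force on the tool from outside, world axes, zero at the start; "moment": the same for the moment, N m; "width": finger opening in m; "gripper_force": force on a finger pad.
Only numpy, scipy, OpenCV 4.12 (cv2) and the standard library are available. Lean on these libraries where they do the work, as an engineer would, in place of code of your own. Each camera call takes 0.05 s, during which the arm holds its last target. There are 200 camera calls.

TASK

First switch the utensil dryer off (pointer of its selector to the white bar). Then lay every piece of the serving set that is on the counter - tongs, bamboo spoon, bamboo fork - crosswise over both sloping rails of the dryer, centred so that it sticks out past both rails, square to them and not touching another piece. When all are on, turn the selector to the two-dot mark and leave the rest of the counter undisturbed.

Things in the scene. Friction and masses are not known exactly. Their poses are not given: they have to be found in the camera images.
- rack: Sloping rack on the fixed steel dryer (base top 44 mm high). Two steel rails, 12 mm wide, 360 mm long, run along y at x = -50 mm (lower, nearer the robot) and x = +50 mm (higher). Origin midway between them, 100 mm above the counter, in the plane of the rail tops; z is the slope's normal, 0.26 rad from vertical, leaning to the robot; x points up the slope. Nothing stands above the rails.
- selector_grip (a point): Grip point of the selector knob, on its vertical axis, 107 mm above the counter. It stands on a grey pod at the +y (left) end of the dryer. Grip bar 56 mm long (along this frame's x, turning with the knob), 16 mm wide, from 87 to 120 mm above the counter, on a disc of 60 mm diameter. A white line marks the pointer end, the -x end.
- selector (a joint): Selector angle, rad, growing clockwise seen from above, 0 to 1.8. 0: pointer at the white bar = off (pointing to the dryer's robot side); 0.6: one dot; 1.2: two dots; 1.8: three dots. Friction holds it where it is left.
- tongs_long: Stainless salad tongs, locked shut, lying flat: two 7 mm wide arms in a slim V, 16 mm thick, hinge at -x, about 225 mm long (x = -127 to +101 mm with a wire loop at the hinge end), 29 mm wide at the origin, 42 mm over the tips; 110 g. Its origin lies on the underside at mid-width, at the balance point (the grip point); x runs along its length, z up out of the flat, top side. 
- tongs_short: Stainless salad tongs as the long ones but shorter: about 205 mm long (x = -116 to +90 mm), 29 mm wide at the origin, 42 mm over the tips, 16 mm thick; 110 g. Its origin lies on the underside at mid-width, at the balance point (the grip point); x runs along its length, z up out of the flat, top side. 
- spoon: Bamboo salad spoon, flat, 12 mm thick, 199 mm long (x = -114 to +85 mm), handle 24 mm wide with a round 48 mm head from x = +37 mm on; 70 g. Its origin lies on the underside at mid-width, at the balance point (the grip point); x runs along its length, z up out of the flat, top side. 
- fork: Bamboo salad fork, flat, 12 mm thick, 206 mm long (x = -118 to +88 mm), handle 24 mm wide with a three-pronged head 46 mm wide from x = +22 mm on; 70 g. Its origin lies on the underside at mid-width, at the balance point (the grip point); x runs along its length, z up out of the flat, top side. 
- tub: Bystander: closed plastic storage tub with snap latches, 190 x 280 mm, 114 mm tall; origin under its centre.
- jar: Bystander: empty amber glass jar, 86 mm wide, 135 mm tall; origin under its centre.
- garlic_keeper: Bystander: terracotta garlic keeper, 116 mm wide, 136 mm tall; origin under its centre.
- cutting_board: Bystander: bamboo cutting board standing upright in a foot, 260 mm wide along x, 215 mm tall; origin under its centre.
- dish: Bystander: small blue bowl, 70 mm wide, 30 mm tall; origin under its centre.
- trivet: Bystander: square cork trivet, 110 mm, 12 mm thick; origin under its centre.

How it is judged:
On the way, in this order (a step that is already met when the one before it is completed fails the run):
1. the selector is turned to off before loading (value of joint selector below 0.12 rad), for 0.3 s.
2. every piece of the set present lies across both rails, released, with the selector still off (z of tongs_long in the frame of rack between -0.01 and 0.022 m and x of tongs_long in the frame of rack between -0.03 and 0.03 m and y of tongs_long in the frame of rack between -0.165 and 0.165 m and angle between the x axis of each of tongs_long, tongs_short, spoon, fork and the x axis of rack, either way round below 0.22 rad and contact force between each of tongs_long, tongs_short, spoon, fork and the fingers below 0.05 N and linear speed of each of tongs_long, tongs_short, spoon, fork below 0.03 m/s and z of tongs_short in the frame of rack between -0.01 and 0.022 m and x of tongs_short in the frame of rack between -0.03 and 0.03 m and y of tongs_short in the frame of rack between -0.165 and 0.165 m and z of spoon in the frame of rack between -0.01 and 0.022 m and x of spoon in the frame of rack between -0.03 and 0.03 m and y of spoon in the frame of rack between -0.165 and 0.165 m and z of fork in the frame of rack between -0.01 and 0.022 m and x of fork in the frame of rack between -0.03 and 0.03 m and y of fork in the frame of rack between -0.165 and 0.165 m and contact force between each of tongs_short, spoon, fork and tongs_long below 0.05 N and contact force between each of spoon, fork and tongs_short below 0.05 N and contact force between fork and spoon below 0.05 N and value of joint selector below 0.12 rad), for 0.3 s.
3. the selector is turned to the two-dot mark (value of joint selector between 1.07 and 1.33 rad), for 0.3 s.
At the end, for the whole second after the job is handed in: Each piece present rests on both rails, within 30 mm of the middle line between them, 165 mm of the rack centre along them and 0.22 rad of square, its origin -10 to +22 mm off the rail plane, at rest, released, touching no other piece; selector within 0.13 rad of 1.2 (all of step 3 and z of tongs_long in the frame of rack between -0.01 and 0.022 m and x of tongs_long in the frame of rack between -0.03 and 0.03 m and y of tongs_long in the frame of rack between -0.165 and 0.165 m and angle between the x axis of each of tongs_long, tongs_short, spoon, fork and the x axis of rack, either way round below 0.22 rad and contact force between each of tongs_long, tongs_short, spoon, fork and the fingers below 0.05 N and linear speed of each of tongs_long, tongs_short, spoon, fork below 0.03 m/s and z of tongs_short in the frame of rack between -0.01 and 0.022 m and x of tongs_short in the frame of rack between -0.03 and 0.03 m and y of tongs_short in the frame of rack between -0.165 and 0.165 m and z of spoon in the frame of rack between -0.01 and 0.022 m and x of spoon in the frame of rack between -0.03 and 0.03 m and y of spoon in the frame of rack between -0.165 and 0.165 m and z of fork in the frame of rack between -0.01 and 0.022 m and x of fork in the frame of rack between -0.03 and 0.03 m and y of fork in the frame of rack between -0.165 and 0.165 m and contact force between each of tongs_short, spoon, fork and tongs_long below 0.05 N and contact force between each of spoon, fork and tongs_short below 0.05 N and contact force between fork and spoon below 0.05 N).
It fails at once if a bystander is pushed more than 50 mm from its place or tipped over (distance of any of tub, jar, garlic_keeper, cutting_board, dish, trivet from where it was at the start of the episode above 0.05 m or angle between any of tub, jar, garlic_keeper, cutting_board, dish, trivet's own z axis and vertical above 0.5 rad).
Of tongs_long, tongs_short, spoon, fork only 3 to 4 are there at a start; the rules pass over those that are not, and their reading is None.
At some moment in a run one of tongs_long, tongs_short, spoon, fork may be knocked a few centimetres aside while the robot is not near it.
Once in a run the grip may slacken for a moment while it holds something.
It also fails if it takes over 210 s, if anything falls off the work surface, if the arm or the gripper's body presses on something with over 40 N, if the wrist force passes 120 N, or if a joint passes its speed limit or range.

## Working session

There is one attempt and no reset: what is moved stays moved. The work goes in short steps, Python scripts to look and compute and a shell command to move; the robot and the scene stay as the last step left them, time stands still between calls to the robot, and variables do not carry over. Pictures are saved under pics/ and viewed, at most 14 in all, crops included, and the job is handed in when it is done.

```bash
ls; mkdir -p pics; cat > h.py <<'E'
import numpy as np, cv2
from rig import manip, viewer
from scipy.spatial.transform import Rotation as R
def cam(n,save=None):
    c=viewer.read_camera(n)
    if save: cv2.imwrite('pics/'+save,c['color'][:,:,::-1])
    return c
def rays(c,px):
    px=np.atleast_2d(np.array(px,float)); K=np.array(c['mtx'])
    d=(px-K[:2,2])/[K[0,0],K[1,1]]
    u=d.copy()
    for _ in range(20): u=d/(1+c['k1']*(u**2).sum(1,keepdims=True))
    return R.from_quat(c['orientation']).apply(np.c_[u,np.ones(len(u))])
def plane(c,px,z):
    r=rays(c,px); o=np.array(c['xyz']); return o+r*((z-o[2])/r[:,2:3])
def cloud(c):
    v,u=np.mgrid[0:480,0:640]; r=rays(c,np.c_[u.ravel(),v.ravel()])
    return (np.array(c['xyz'])+r*c['depth'].reshape(-1,1)).reshape(480,640,3)
E
python3 - <<'E'
from h import *
for n in('top','scene'):
    c=cam(n,n+'0.png'); np.savez(n+'0.npz',**c); print(n,c['xyz'],c['orientation'],c['mtx'],c['k1'])
print(manip.read_state())
E
```

```text
pics
top [ 0.48096486 -0.07614813  1.26598192] [-0.70070484  0.71219497 -0.02815746  0.03159429] [[456.76426516   0.         315.93105678]
 [  0.         456.76426516 233.60347268]
 [  0.           0.           1.        ]] -0.1171990402437532
scene [1.33528879 0.12952952 1.22867511] [ 0.57921784  0.75897604 -0.24176685 -0.17323639] [[463.29831458   0.         323.65716166]
 [  0.         463.29831458 238.63456287]
 [  0.           0.           1.        ]] -0.10490031753315038
{'t': 0.1, 'joint_positions': array([-1.35743015e+00,  3.13381198e-01,  1.49833935e+00, -1.92968686e-05,
        1.33102095e+00, -2.23370551e-01]), 'dq': array([ 0.00173814, -0.00116401, -0.00329594, -0.00071994, -0.00239738,
        0.00164067]), 'effort': array([ 2.46002834e-03, -4.02815759e+01, -2.52643830e+01,  6.95191626e-02,
        3.42337706e-02, -6.30786371e-05]), 'tcp_pos': array([ 0.22201791, -0.47550206,  0.23823307]), 'tool_rot': array([ 9.76251563e-01,  2.16639228e-01, -6.49760797e-06, -5.74463096e-04]), 'contact_force': array([-0.12076056,  0.25710762, -0.00666607]), 'moment': array([-0.0074    , -0.03899617, -0.10390935]), 'gripper_force': 0.0, 'width': 0.08821288992744766}
```

View pics/top0.png

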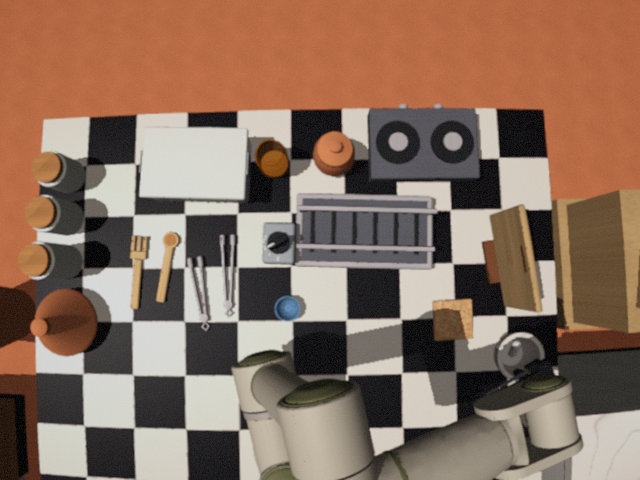

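View pics/scene0.png

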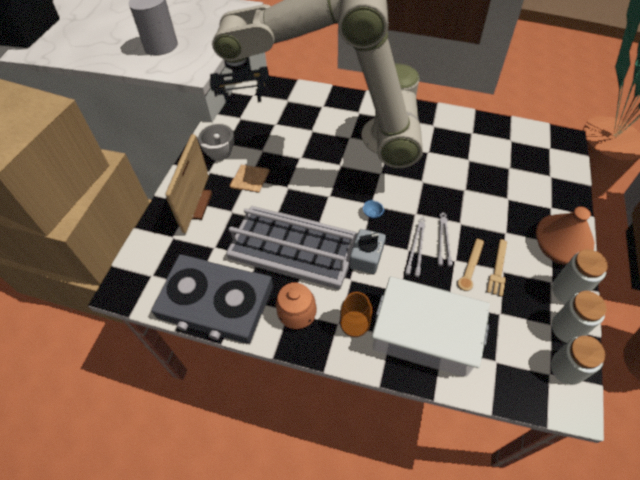

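The top view shows fork (138,270), spoon (168,267), two tongs (199,290) and (228,275), selector (278,242), and rack (297–435, 195–268). All four pieces are present. Next I'll measure them.

```bash
python3 - <<'E'
from h import *
c=dict(np.load('top0.npz')); 
im=c['color'][:,:,::-1]
cr=cv2.resize(im[180:345,115:315],None,fx=4,fy=4,interpolation=cv2.INTER_CUBIC)[:600]; 
cv2.imwrite('pics/crop0.png',cr)
P=cloud(c)
for n,px in dict(fork=(138,270),spoon=(168,267),tA=(199,290),tB=(228,275),sel=(278,242),railloL=(303,247),railloR=(432,248),railhiL=(300,200),railhiR=(432,210),dish=(287,307),jar=(270,157),tub=(195,165),tubL=(195,198),board=(515,210)).items():
    print(n,plane(c,[px],0.01)[0].round(3),P[px[1],px[0]].round(3))
# rail points by height
Z=P[:,:,2]; 
for y in (0.0,-0.05,-0.1,-0.15,-.2): 
    m=(abs(P[:,:,1]-y)<.008)&(P[:,:,0]>.38)&(P[:,:,0]<.64)
    pts=P[m]; pts=pts[pts[:,2]>.07]; lo=pts[pts[:,2]<.1]; hi=pts[pts[:,2]>.1]
    print(y,lo.mean(0).round(4),len(lo),hi.mean(0).round(4),len(hi))
m=(P[:,:,2]>.075)&(P[:,:,0]>.35)&(P[:,:,0]<.65)&(P[:,:,1]<.0)&(P[:,:,1]>-.5)
E
```

```text
fork [0.493 0.429 0.01 ] [0.493 0.429 0.01 ]
spoon [0.501 0.342 0.01 ] [0.501 0.342 0.011]
tA [0.436 0.254 0.01 ] [0.436 0.257 0.002]
tB [0.477 0.173 0.01 ] [ 0.477  0.176 -0.003]
sel [0.566 0.034 0.01 ] [0.559 0.025 0.118]
railloL [ 0.551 -0.035  0.01 ] [ 0.547 -0.037  0.086]
railloR [ 0.542 -0.392  0.01 ] [ 0.538 -0.372  0.089]
railhiL [ 0.682 -0.028  0.01 ] [ 0.677 -0.029  0.042]
railhiR [ 0.648 -0.396  0.01 ] [ 0.634 -0.369  0.114]
dish [0.387 0.011 0.01 ] [0.387 0.012 0.001]
jar [0.806 0.055 0.01 ] [0.808 0.056 0.004]
tub [0.788 0.268 0.01 ] [0.762 0.239 0.116]
tubL [0.693 0.267 0.01 ] [0.684 0.252 0.067]
board [ 0.645 -0.636  0.01 ] [ 0.622 -0.556  0.19 ]
0.0 [5.583e-01 2.000e-04 7.570e-02] 238 [0.5695 0.0052 0.1144] 12
-0.05 [ 0.5497 -0.0497  0.0852] 33 [nan nan nan] 0
-0.1 [ 0.5483 -0.1006  0.0863] 30 [ 0.639  -0.0993  0.1096] 6
-0.15 [ 0.5467 -0.1498  0.0856] 30 [ 0.6383 -0.15    0.1115] 7
-0.2 [ 0.5441 -0.1995  0.086 ] 32 [ 0.6372 -0.2004  0.1108] 20<stdin>:14: RuntimeWarning: Mean of empty slice.
  ret = um.true_divide(
```

View pics/crop0.png

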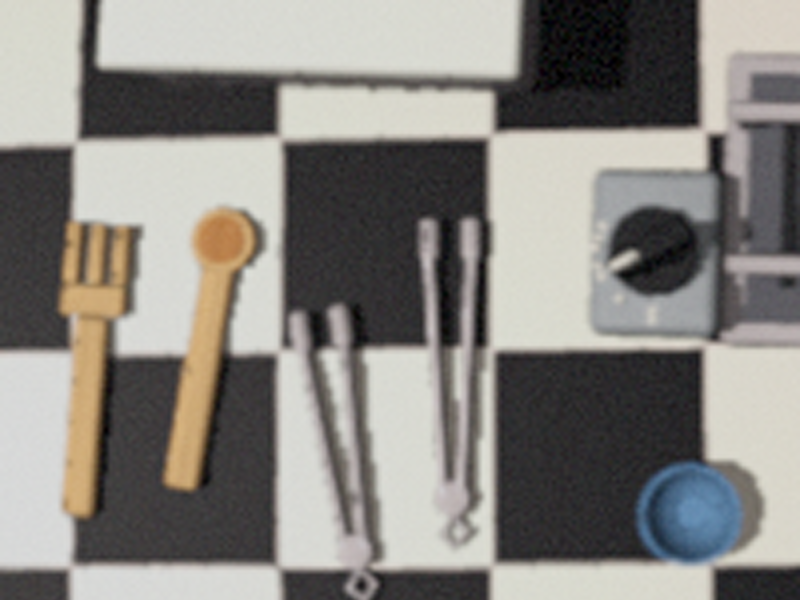

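Crop (×4, offset 115,180): the knob centre is at (655,250) and the pointer tip at (612,268), so the selector is near two dots. Tongs A runs from its tips at (297,312)/(338,303) to its loop at (362,598), which makes it the short one. Tongs B runs from (429,218)/(470,218) to (460,545), the long one. Next come the precise poses.

```bash
cat >> h.py <<'E'
def delta(pos,rot):
    """rows' dp and angular (tool axes) from measured pose to world target"""
    s=manip.read_state(); r0=R.from_quat(s['tool_rot'])
    print('dp',r0.inv().apply(np.array(pos)-s['tcp_pos']).round(4).tolist(),'ang',((r0.inv()*rot).as_rotvec()/np.pi).round(4).tolist(),
      'tcp',s['tcp_pos'].round(4),'w',round(s['width'],4))
def down(yaw): return R.from_euler('z',yaw)*R.from_euler('x',np.pi)
def bamboo(c,xr=(.3,.68),yr=(.08,.56)):
    hsv=cv2.cvtColor(c['color'],cv2.COLOR_RGB2HSV)
    m=((hsv[:,:,0]>8)&(hsv[:,:,0]<25)&(hsv[:,:,1]>80)&(hsv[:,:,2]>90)).astype(np.uint8)
    out=[]
    for k in cv2.findContours(m,cv2.RETR_EXTERNAL,cv2.CHAIN_APPROX_NONE)[0]:
        if cv2.contourArea(k)<80: continue
        w=plane(c,k[:,0],.012)
        if not(xr[0]<w[:,0].mean()<xr[1] and yr[0]<w[:,1].mean()<yr[1]): continue
        (cx,cy),(a,b),_=cv2.minAreaRect((w[:,:2]*1000).astype(np.float32))
        d=cv2.fitLine((w[:,:2]*1000).astype(np.float32),cv2.DIST_L2,0,.01,.01)[:2,0]
        d=d*np.sign(d[0]); p=w[:,:2]@d
        out.append((w[p.argmax()].round(3),w[p.argmin()].round(3),'len,wid',sorted((a,b)),'centre',cx,cy,'yaw',np.arctan2(d[1],d[0]).round(3)))
    return out
E
python3 - <<'E'
from h import *
c=dict(np.load('top0.npz'))
for o in bamboo(c): print(o)
f=lambda x,y:(115+x/4,180+y/4)
k,t=plane(c,[f(655,250),f(612,268)],.119); d=t-k; print('knob',k,'pointer yaw',np.arctan2(d[1],d[0]),'bar yaw',np.arctan2(-d[1],-d[0]))
for n,tips,loop,a,b in(('short',[(297,312),(338,303)],(362,598),.09,.116),('long',[(429,218),(470,218)],(460,545),.101,.127)):
    T=plane(c,[f(*q) for q in tips],.012); L=plane(c,[f(*loop)],.006)[0]; m=T.mean(0); d=m-L; l=np.hypot(*d[:2])
    print(n,'len',l,'origin',(L+d*b/(a+b)).round(4),'yaw',np.arctan2(d[1],d[0]).round(3))
g=cv2.cvtColor(c['color'],cv2.COLOR_RGB2GRAY).astype(float)
for v0,v1,z in((203,217,.1129),(241,255,.0871)):
    px=[]
    for u in range(315,425):
        col=g[v0:v1,u]; w=np.clip(col-np.percentile(col,50)-15,0,None)
        if w.sum()>0: px.append((u,v0+(w*np.arange(v1-v0)).sum()/w.sum()))
    P=plane(c,px,z); fit=np.polyfit(P[:,1],P[:,0],1); r=P[:,0]-np.polyval(fit,P[:,1]); print('rail',z,fit,r.std(),'x@-.2',np.polyval(fit,-.2))
    row=g[int((v0+v1)/2)-1:int((v0+v1)/2)+2].mean(0); 
print('lower rail ends',plane(c,[(297,247),(434,249)],.0871),'hi',plane(c,[(297,205),(436,210)],.1129))
E
```

```text
(array([0.592, 0.447, 0.012]), array([0.385, 0.436, 0.012]), 'len,wid', [49.67424011230469, 207.18014526367188], 'centre', 488.5374755859375, 426.6880187988281, 'yaw', np.float32(-0.064))
(array([0.598, 0.334, 0.012]), array([0.404, 0.367, 0.012]), 'len,wid', [44.21699905395508, 196.88177490234375], 'centre', 500.50238037109375, 344.1404113769531, 'yaw', np.float32(-0.187))
knob [0.55724638 0.02266648 0.119     ] pointer yaw 1.9521465339653767 bar yaw -1.1894461196244166
short len 0.20272198743694747 origin [0.4404 0.2543 0.0094] yaw 0.145
long len 0.22539015226989703 origin [0.489  0.1721 0.0093] yaw 0.023
rail 0.1129 [0.04044031 0.64825641] 0.00017693418041450667 x@-.2 0.6401683512262571
rail 0.0871 [0.04079971 0.55146259] 0.0002895246423193795 x@-.2 0.5433026435313824
lower rail ends [[ 0.54694996 -0.02172397  0.0871    ]
 [ 0.53565864 -0.37752605  0.0871    ]] hi [[ 0.65267491 -0.02424066  0.1129    ]
 [ 0.63433311 -0.37998793  0.1129    ]]
```

```bash
cat > d.py <<'E'
import sys
from h import *
# usage: d.py x y z yaw [tilt: rack-slope about rack y]
x,y,z,yaw=map(float,sys.argv[1:5]); t=float(sys.argv[5]) if len(sys.argv)>5 else 0
# tilt: tool approach axis leans so that -z_tool is rack normal
r=R.from_euler('z',-.041)*R.from_euler('y',-t)*R.from_euler('z',.041)*down(yaw)
delta((x,y,z),r)
E
python3 d.py .557 .0227 .22 1.95; python3 -c "
from h import *
print((R.from_euler('z',-.041)*R.from_euler('y',-.26)).apply([[0,0,1],[1,0,0]]))"
```

```text
dp [0.5143, -0.3097, 0.0187] ang [-0.0002, -0.0003, -0.4817] tcp [ 0.222  -0.4755  0.2382] w 0.0882
[[-0.25686451  0.01053735  0.96638998]
 [ 0.96557784 -0.03961089  0.25708055]]
```

```bash
python3 -m handwheel '{"dp":[[0.514,-0.31,0.019],[0.514,-0.31,0.019],[0.514,-0.31,0.019],[0.514,-0.31,0.019],[0.514,-0.31,0.019],[0.514,-0.31,0.019],[0.514,-0.31,0.019],[0.514,-0.31,0.019],[0.514,-0.31,0.019],[0.514,-0.31,0.019]],"angular":[[0,0,-0.482],[0,0,-0.482],[0,0,-0.482],[0,0,-0.482],[0,0,-0.482],[0,0,-0.482],[0,0,-0.482],[0,0,-0.482],[0,0,-0.482],[0,0,-0.482]],"jaw":[0.09,0.09,0.09,0.09,0.09,0.09,0.09,0.09,0.09,0.09]}' 40; python3 d.py .557 .0227 .22 1.95
```

```text
t: 1.1
tcp_pos: [0.5014, -0.0588, 0.2227]
tool_rot: [0.564, 0.826, -0.0, -0.0]
contact_force: [0.4, -0.4, -0.2]
width: 0.0404
gripper_force: 0.0
dp [0.0556, 0.0814, 0.0027] ang [-0.0001, -0.0, -0.0022] tcp [ 0.5014 -0.0588  0.2227] w 0.0404
```

Good. I'll centre above the knob, then check with the wrist view.

```bash
python3 -m handwheel '{"dp":[[0.056,0.081,0.003],[0.056,0.081,0.003],[0.056,0.081,0.003],[0.056,0.081,0.003],[0.056,0.081,0.003],[0.056,0.081,0.003],[0.056,0.081,0.003],[0.056,0.081,0.003],[0.056,0.081,0.003],[0.056,0.081,0.003]],"angular":[[0,0,-0.002],[0,0,-0.002],[0,0,-0.002],[0,0,-0.002],[0,0,-0.002],[0,0,-0.002],[0,0,-0.002],[0,0,-0.002],[0,0,-0.002],[0,0,-0.002]],"jaw":[0.09,0.09,0.09,0.09,0.09,0.09,0.09,0.09,0.09,0.09]}' 40; python3 d.py .557 .0227 .096 1.95; python3 -c "
from h import *
cam('wrist','w0.png')"
```

```text
t: 2.1
tcp_pos: [0.5562, 0.0203, 0.22]
tool_rot: [0.564, 0.826, 0.0, 0.0]
contact_force: [-0.9, 0.7, 0.5]
width: 0.04
gripper_force: 0.0
dp [0.002, 0.0016, 0.124] ang [0.0, 0.0, -0.0023] tcp [0.5562 0.0203 0.22  ] w 0.04
```

View pics/w0.png

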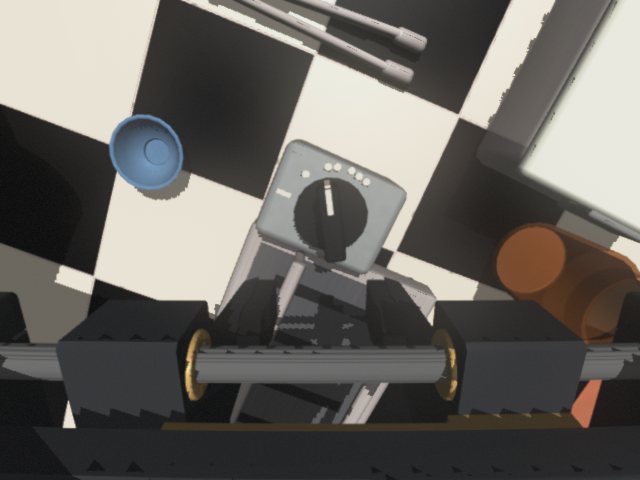

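The wrist view shows the bar from (328,182) to (334,255), with the pointer at the two dots and the fingers aligned. Checking the centre, then descending.

```bash
python3 -c "
from h import *
c=cam('wrist')
a=plane(c,[(328,182),(334,257)],.12);d=a[0]-a[1];print(a,a.mean(0),np.arctan2(d[1],d[0]),np.hypot(*d[:2]))"; python3 -m handwheel '{"dp":[[0.001,0.001,0.03],[0.001,0.001,0.06],[0.001,0.001,0.09],[0.001,0.001,0.11],[0.001,0.001,0.124],[0.001,0.001,0.124],[0.001,0.001,0.124],[0.001,0.001,0.124],[0.001,0.001,0.124],[0.001,0.001,0.124]],"angular":[[0,0,0],[0,0,0],[0,0,0],[0,0,0],[0,0,0],[0,0,0],[0,0,0],[0,0,0],[0,0,0],[0,0,0]],"jaw":[0.09,0.09,0.09,0.09,0.09,0.09,0.09,0.09,0.09,0.09]}' 40
```

```text
[[0.54667167 0.05669042 0.12      ]
 [0.57109473 0.00716359 0.12      ]] [0.5588832  0.03192701 0.12      ] 2.0289309837675273 0.05522130807533421
t: 3.2
tcp_pos: [0.557, 0.0217, 0.0965]
tool_rot: [0.564, 0.826, 0.0, 0.0]
contact_force: [0.7, 0.5, 0.4]
width: 0.0397
gripper_force: 0.0
```

```bash
python3 - <<'E'
from h import *
c=dict(np.load('top0.npz')); f=lambda x,y:(115+x/4,180+y/4)
print('disc top cam',plane(c,[f(655,250),f(612,250),f(700,250),f(655,205),f(655,295)],.087).round(4))
print('pod',plane(c,[f(595,250),f(720,250)],.08).round(4))
P=cloud(c); m=(P[:,:,2]>.105)&(abs(P[:,:,0]-.56)<.05)&(abs(P[:,:,1]-.025)<.045); print(m.sum(),P[m].mean(0),P[m].min(0),P[m].max(0))
c=cam('wrist','w1.png'); P=cloud(c)
m=(P[:,:,2]>.108)&(P[:,:,2]<.125)&(abs(P[:,:,0]-.56)<.04)&(abs(P[:,:,1]-.025)<.04); print(m.sum(),P[m].mean(0),P[m].min(0),P[m].max(0))
c=cam('scene'); P=cloud(c)
m=(P[:,:,2]>.108)&(P[:,:,2]<.125)&(abs(P[:,:,0]-.56)<.04)&(abs(P[:,:,1]-.025)<.04); print(m.sum(),P[m].mean(0))
E
```

```text
disc top cam [[ 0.5594  0.0254  0.087 ]
 [ 0.5598  0.0533  0.087 ]
 [ 0.5589 -0.0037  0.087 ]
 [ 0.5886  0.0252  0.087 ]
 [ 0.5302  0.0257  0.087 ]]
pod [[ 0.5605  0.0652  0.08  ]
 [ 0.5592 -0.0163  0.08  ]]
144 [0.56027506 0.02851533 0.11815805] [0.5416936  0.00246453 0.1051361 ] [0.57896202 0.05301463 0.12519269]
6976 [0.55565909 0.0335554  0.11971513] [0.52007923 0.00460639 0.10800442] [0.58594955 0.05591478 0.12499391]
6 [0.53324468 0.01861023 0.12121924]
```

View pics/w1.png

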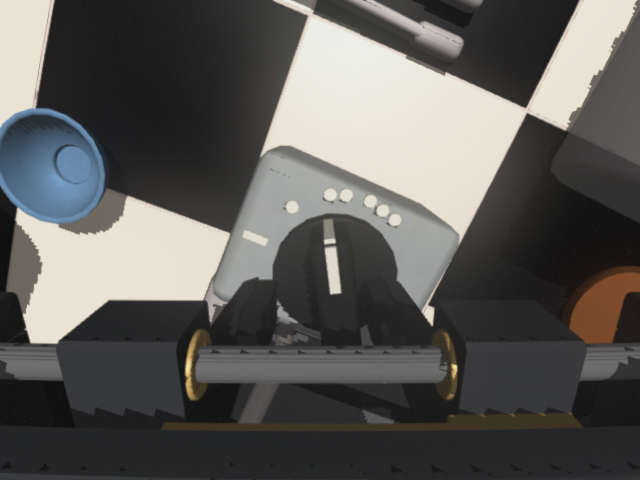

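The depth centroid, disc centre and wrist view agree on a knob axis near (0.5595, 0.0285). I'll shift there and close.

```bash
python3 -m handwheel '{"dp":[[0.0055,0.0045,0],[0.0055,0.0045,0],[0.0055,0.0045,0],[0.0055,0.0045,0],[0.0055,0.0045,0],[0.0055,0.0045,0],[0.0055,0.0045,0],[0.0055,0.0045,0],[0.0055,0.0045,0],[0.0055,0.0045,0]],"angular":[[0,0,-0.013],[0,0,-0.013],[0,0,-0.013],[0,0,-0.013],[0,0,-0.013],[0,0,-0.013],[0,0,-0.013],[0,0,-0.013],[0,0,-0.013],[0,0,-0.013]],"jaw":[0.09,0.09,0.09,0.3,1,1,1,1,1,1]}' 25; python3 d.py .5595 .0285 .096 3.12
```

```text
t: 4.3
tcp_pos: [0.5609, 0.0287, 0.096]
tool_rot: [0.547, 0.837, 0.002, 0.002]
contact_force: [12.9, 3.8, -6.6]
width: 0.0159
gripper_force: 25.0
dp [0.0004, -0.0014, 0.0] ang [0.0012, 0.0014, -0.3617] tcp [0.5609 0.0287 0.096 ] w 0.0159
```

```bash
python3 -m handwheel '{"dp":[[0,0.001,0],[0,0.001,0],[0,0.001,0],[0,0.001,0],[0,0.001,0],[0,0.001,0],[0,0.001,0],[0,0.001,0],[0,0.001,0],[0,0.001,0]],"angular":[[0,0,-0.04],[0,0,-0.08],[0,0,-0.12],[0,0,-0.16],[0,0,-0.2],[0,0,-0.24],[0,0,-0.28],[0,0,-0.32],[0,0,-0.362],[0,0,-0.362]],"jaw":[1,1,1,1,1,1,1,1,1,1]}' 25; python3 d.py .5595 .0285 .25 3.12; python3 -c "
from h import *
print(manip.read_state()['moment'])"
```

```text
t: 5.3
tcp_pos: [0.5612, 0.0291, 0.0961]
tool_rot: [0.009, 1.0, 0.0, 0.002]
contact_force: [6.6, 2.4, -3.3]
width: 0.0156
gripper_force: 25.0
dp [0.0011, -0.0005, -0.1539] ang [0.0002, 0.0012, 0.0011] tcp [0.5612 0.0291 0.0961] w 0.0156
[ 0.32031226 -1.27417115 -0.39231563]
```

Turned to off (tool yaw 3.12). Releasing and rising, then checking the knob and re-measuring with the top camera.

```bash
python3 -m handwheel '{"dp":[[0,0,0],[0,0,0],[0,0,0],[0,0,-0.02],[0,0,-0.06],[0,0,-0.11],[0,0,-0.154],[0,0,-0.154],[0,0,-0.154],[0,0,-0.154]],"angular":[[0,0,0],[0,0,0],[0,0,0],[0,0,0],[0,0,0],[0,0,0],[0,0,0],[0,0,0],[0,0,0],[0,0,0]],"jaw":[0,0,0,0,0,0,-0.36,-0.36,-0.36,-0.36]}' 25; python3 d.py .489 .172 .15 3.165; python3 - <<'E'
from h import *
c=cam('wrist','w2.png')
E
```

```text
t: 6.3
tcp_pos: [0.5593, 0.029, 0.2482]
tool_rot: [0.01, 1.0, 0.0, -0.001]
contact_force: [-0.7, 0.3, 0.3]
width: 0.0598
gripper_force: 0.0
dp [0.073, 0.1415, 0.0985] ang [0.0001, -0.001, -0.014] tcp [0.5593 0.029  0.2482] w 0.0598
```

View pics/w2.png

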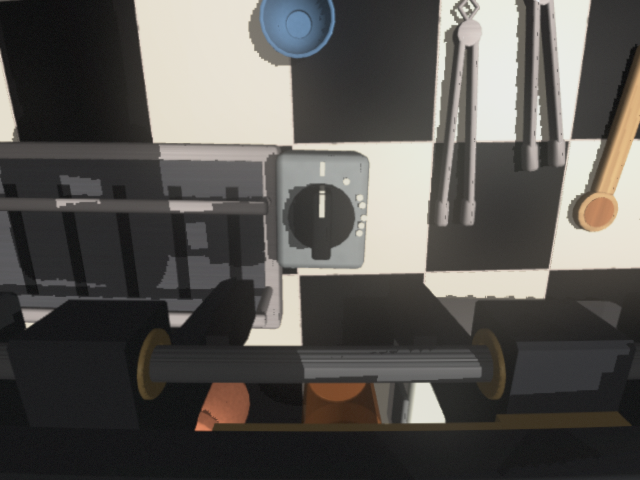

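The pointer (322,205) lines up with the white bar (322,168). The long tongs appear with tips at (443,224)/(469,222) and loop at about (466,2), so I'll cross-check their position.

```bash
python3 - <<'E'
from h import *
c=cam('wrist')
T=plane(c,[(443,224),(469,222)],.01).mean(0); L=plane(c,[(466,2)],.006)[0]; d=T-L
print(np.hypot(*d[:2]),(L+d*127/228).round(4),np.arctan2(d[1],d[0]))
E
```

```text
0.22077500401992406 [0.4904 0.1763 0.0082] 0.025708886708018505
```

```bash
python3 -m handwheel '{"dp":[[0.03,0.05,0],[0.05,0.1,0],[0.072,0.1435,0.04],[0.072,0.1435,0.08],[0.072,0.1435,0.12],[0.072,0.1435,0.15],[0.072,0.1435,0.15],[0.072,0.1435,0.15],[0.072,0.1435,0.15],[0.072,0.1435,0.15]],"angular":[[0,0,-0.014],[0,0,-0.014],[0,0,-0.014],[0,0,-0.014],[0,0,-0.014],[0,0,-0.014],[0,0,-0.014],[0,0,-0.014],[0,0,-0.014],[0,0,-0.014]],"jaw":[-0.36,-0.36,-0.36,-0.36,-0.36,-0.36,-0.36,-0.36,-0.36,-0.36]}' 25; python3 d.py .490 .174 .004 3.166
```

```text
t: 7.4
tcp_pos: [0.4917, 0.1738, 0.1014]
tool_rot: [-0.012, 1.0, 0.0, 0.001]
contact_force: [-0.3, -0.5, -0.5]
width: 0.0597
gripper_force: 0.0
dp [0.0019, 0.0002, 0.0974] ang [0.0001, 0.0008, -0.0004] tcp [0.4917 0.1738 0.1014] w 0.0597
```

```bash
python3 -m handwheel '{"dp":[[0.0015,0,0.04],[0.0015,0,0.07],[0.0015,0,0.09],[0.0015,0,0.097],[0.0015,0,0.097],[0.0015,0,0.097],[0.0015,0,0.097],[0.0015,0,0.097],[0.0015,0,0.097],[0.0015,0,0.097]],"angular":[[0,0,0],[0,0,0],[0,0,0],[0,0,0],[0,0,0],[0,0,0],[0,0,0],[0,0,0],[0,0,0],[0,0,0]],"jaw":[-0.36,-0.36,-0.36,-0.36,-0.36,1,1,1,1,1]}' 35; python3 -m handwheel '{"dp":[[0,0,-0.02],[0,0,-0.05],[0,0,-0.09],[0,0,-0.13],[0,0,-0.17],[0,0,-0.2],[0,0,-0.2],[0,0,-0.2],[0,0,-0.2],[0,0,-0.2]],"angular":[[0,0,0],[0,0,0],[0,0,0],[0,0,0],[0,0,0],[0,0,0],[0,0,0],[0,0,0],[0,0,0],[0,0,0]],"jaw":[1,1,1,1,1,1,1,1,1,1]}' 35
cat > slot.py <<'E'
import sys
from h import *
# slot.py rack_y above grasp_z [dyaw]: TCP target above rack plane along normal
ry,h=map(float,sys.argv[1:3]); dy=float(sys.argv[3]) if len(sys.argv)>3 else 0
Rk=R.from_euler('z',-.041)*R.from_euler('y',-.26)
p=np.array([.5917,-.2,.1])+Rk.apply([0,ry,h])
delta(p,Rk*down(np.pi+dy)); print(p.round(4))
E
python3 slot.py -.135 .08
```

```text
t: 8.4
tcp_pos: [0.4897, 0.174, 0.0035]
tool_rot: [-0.012, 1.0, 0.0, 0.0]
contact_force: [-0.5, 1.7, 4.4]
width: 0.0287
gripper_force: 35.0
t: 9.4
tcp_pos: [0.4888, 0.1737, 0.2015]
tool_rot: [-0.012, 1.0, -0.0, -0.001]
contact_force: [-0.4, -0.1, -1.7]
width: 0.0287
gripper_force: 34.9
dp [-0.0649, -0.5094, 0.0241] ang [0.0026, -0.0836, 0.0204] tcp [0.4888 0.1737 0.2015] w 0.0287
[ 0.5656 -0.334   0.1773]
```

```bash
python3 -m handwheel '{"dp":[[-0.003,-0.02,0],[-0.008,-0.06,0],[-0.013,-0.1,0],[-0.018,-0.14,0],[-0.024,-0.18,0],[-0.03,-0.22,0],[-0.036,-0.26,0],[-0.041,-0.3,0],[-0.046,-0.34,0],[-0.05,-0.37,0]],"angular":[[0,0,0],[0,-0.01,0.003],[0,-0.02,0.005],[0,-0.03,0.008],[0,-0.04,0.01],[0,-0.05,0.012],[0,-0.06,0.014],[0,-0.07,0.017],[0,-0.08,0.02],[0.002,-0.084,0.02]],"jaw":[1,1,1,1,1,1,1,1,1,1]}' 35;  python3 slot.py -.135 .06
```

```text
t: 10.4
tcp_pos: [0.5476, -0.1972, 0.2018]
tool_rot: [0.021, 0.991, -0.001, 0.131]
contact_force: [0.5, 1.0, -1.2]
width: 0.0282
gripper_force: 34.9
dp [-0.0165, -0.1361, 0.0494] ang [0.0008, 0.001, -0.0003] tcp [ 0.5476 -0.1972  0.2018] w 0.0282
[ 0.5708 -0.3343  0.158 ]
```

```bash
python3 -m handwheel '{"dp":[[-0.005,-0.04,0],[-0.01,-0.08,0.01],[-0.014,-0.11,0.02],[-0.0165,-0.13,0.04],[-0.0165,-0.136,0.049],[-0.0165,-0.136,0.049],[-0.0165,-0.136,0.049],[-0.0165,-0.136,0.049],[-0.0165,-0.136,0.049],[-0.0165,-0.136,0.049]],"angular":[[0,0,0],[0,0,0],[0,0,0],[0,0,0],[0,0,0],[0,0,0],[0,0,0],[0,0,0],[0,0,0],[0,0,0]],"jaw":[1,1,1,1,1,1,1,1,1,1]}' 35;  python3 slot.py -.135 .004; python3 -c "
from h import *
a=cam('scene')['color'][120:400,130:450];b=cam('wrist')['color']
cv2.imwrite('pics/m1.png',np.hstack([cv2.resize(a,(400,350)),cv2.resize(b,(400,350))])[:,:,::-1])"
```

```text
t: 11.4
tcp_pos: [0.5716, -0.3314, 0.1603]
tool_rot: [0.019, 0.991, -0.002, 0.132]
contact_force: [0.0, -0.4, -1.8]
width: 0.0286
gripper_force: 34.9
dp [0.0016, -0.003, 0.0581] ang [0.0006, 0.0015, 0.0005] tcp [ 0.5716 -0.3314  0.1603] w 0.0286
[ 0.5851 -0.3348  0.1039]
```

View pics/m1.png

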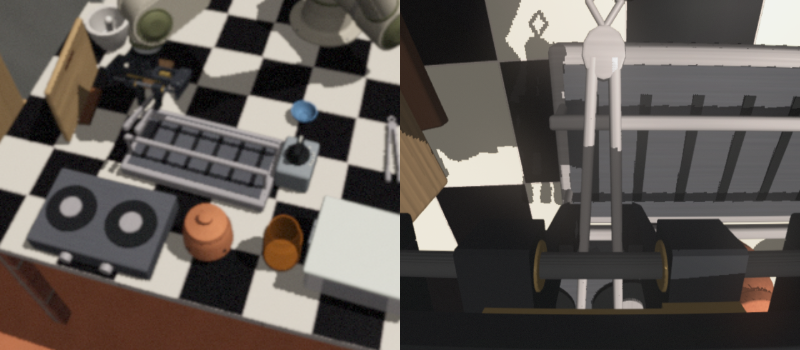

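Right panel: the tongs hang square across the rails, with the hinge at (603,52). Lowering now.

```bash
python3 -m handwheel '{"dp":[[0.001,-0.003,0.015],[0.001,-0.003,0.03],[0.001,-0.003,0.04],[0.001,-0.003,0.047],[0.001,-0.003,0.051],[0.001,-0.003,0.054],[0.001,-0.003,0.057],[0.001,-0.003,0.057],[0.001,-0.003,0.057],[0.001,-0.003,0.057]],"angular":[[0,0,0],[0,0,0],[0,0,0],[0,0,0],[0,0,0],[0,0,0],[0,0,0],[0,0,0],[0,0,0],[0,0,0]],"jaw":[1,1,1,1,1,1,1,1,1,1]}' 35;  python3 slot.py -.135 .0035
```

```text
t: 12.5
tcp_pos: [0.5853, -0.3354, 0.1047]
tool_rot: [0.02, 0.991, -0.002, 0.132]
contact_force: [0.6, -0.2, -0.4]
width: 0.0285
gripper_force: 34.9
dp [0.0004, 0.0005, 0.0012] ang [0.0007, 0.0014, 0.0003] tcp [ 0.5853 -0.3354  0.1047] w 0.0285
[ 0.5853 -0.3348  0.1034]
```

```bash
python3 -m handwheel '{"dp":[[0,0,0.001],[0,0,0.002],[0,0,0.002],[0,0,0.002],[0,0,0.002],[0,0,0.002],[0,0,0.002],[0,0,0.002],[0,0,0.002],[0,0,0.002]],"angular":[[0,0,0],[0,0,0],[0,0,0],[0,0,0],[0,0,0],[0,0,0],[0,0,0],[0,0,0],[0,0,0],[0,0,0]],"jaw":[1,1,1,1,0.3,0.2,0,0,0,0]}' 35; python3 -c "
from h import *
print(manip.read_state()['contact_force'])";python3 -m handwheel '{"dp":[[0,0,-0.01],[0,0,-0.03],[0,0,-0.06],[0,0,-0.1],[0,0,-0.12],[0,0,-0.12],[0,0,-0.12],[0,0,-0.12],[0,0,-0.12],[0,0,-0.12]],"angular":[[0,0,0],[0,0,0],[0,0,0],[0,0,0],[0,0,0],[0,0,0],[0,0,0],[0,0,0],[0,0,0],[0,0,0]],"jaw":[0,0,0,0,0,-0.36,-0.36,-0.36,-0.36,-0.36]}' 35; python3 - <<'E'
from h import *
c=cam('top'); np.savez('top1.npz',**c)
for o in bamboo(c): print(o)
cr=c['color'][180:345,115:445]
b=cam('wrist')['color']
cv2.imwrite('pics/m2.png',np.vstack([cv2.resize(cr,(800,400),interpolation=cv2.INTER_CUBIC),np.pad(cv2.resize(b,(267,200)),((0,0),(0,533),(0,0)))])[:,:,::-1])
E
```

```text
t: 13.5
tcp_pos: [0.5857, -0.3353, 0.1023]
tool_rot: [0.02, 0.991, -0.002, 0.132]
contact_force: [-0.2, 0.4, 0.2]
width: 0.0438
gripper_force: 0.0
[-0.18037461  0.37368963  0.19566483]
t: 14.5
tcp_pos: [0.5544, -0.3341, 0.2173]
tool_rot: [0.02, 0.991, -0.001, 0.131]
contact_force: [0.5, 0.1, -0.1]
width: 0.0602
gripper_force: 0.0
(array([0.592, 0.447, 0.012]), array([0.385, 0.436, 0.012]), 'len,wid', [50.113861083984375, 205.4395751953125], 'centre', 487.7081298828125, 433.915771484375, 'yaw', np.float32(-0.049))
(array([0.598, 0.334, 0.012]), array([0.404, 0.367, 0.012]), 'len,wid', [44.21699905395508, 196.88177490234375], 'centre', 500.50238037109375, 344.1404113769531, 'yaw', np.float32(-0.187))
```

View pics/m2.png

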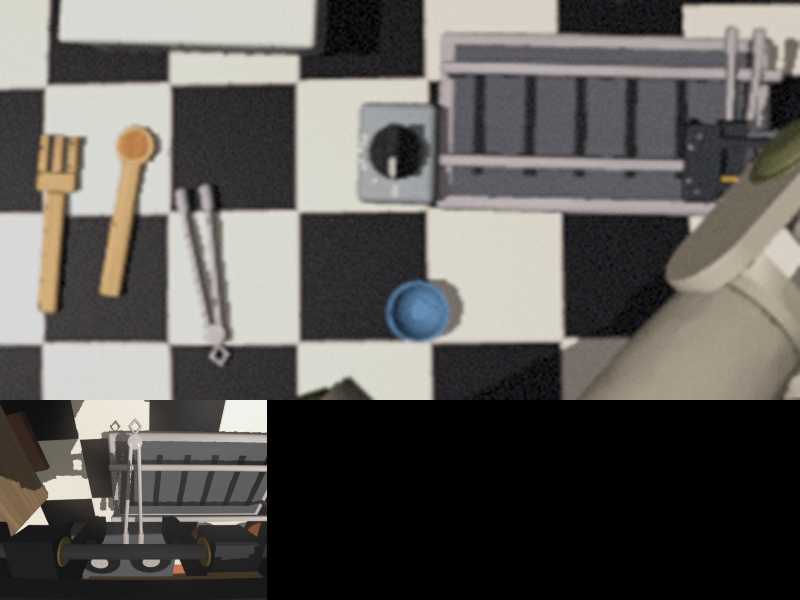

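The long tongs lie square at the right end of the rack (wrist inset: hinge (135,440)), and the other three are unmoved. The short tongs are next.

```bash
python3 d.py .4404 .2555 .2 3.287; python3 -c "
from h import *
s=manip.read_state();print(s['joint_positions'].round(2))"
```

```text
dp [0.1374, 0.5847, -0.0171] ang [-0.0069, 0.0836, -0.0585] tcp [ 0.5544 -0.3342  0.2177] w 0.0599
[-0.79  0.48  1.33  0.2   1.14 -2.39]
```

```bash
python3 -m handwheel '{"dp":[[0.01,0.05,-0.005],[0.02,0.1,-0.005],[0.03,0.15,-0.01],[0.045,0.2,-0.01],[0.055,0.25,-0.01],[0.07,0.3,-0.01],[0.08,0.35,-0.015],[0.095,0.4,-0.015],[0.107,0.45,-0.015],[0.12,0.5,-0.017]],"angular":[[0,0.01,0],[0,0.02,-0.006],[-0.001,0.03,-0.012],[-0.002,0.04,-0.018],[-0.003,0.05,-0.024],[-0.004,0.06,-0.03],[-0.005,0.07,-0.04],[-0.006,0.084,-0.05],[-0.007,0.084,-0.058],[-0.007,0.084,-0.058]],"jaw":[-0.36,-0.36,-0.36,-0.36,-0.36,-0.36,-0.36,-0.36,-0.36,-0.36]}' 35;  python3 d.py .4404 .2555 .1 3.287
```

```text
t: 15.6
tcp_pos: [0.4565, 0.1572, 0.2047]
tool_rot: [-0.072, 0.997, -0.0, -0.0]
contact_force: [-0.0, 0.5, -0.0]
width: 0.0593
gripper_force: 0.0
dp [0.0017, 0.0996, 0.1047] ang [-0.0, -0.0002, -0.0004] tcp [0.4565 0.1572 0.2047] w 0.0593
```

```bash
python3 -m handwheel '{"dp":[[0.001,0.04,0.02],[0.0015,0.085,0.05],[0.0015,0.087,0.08],[0.0015,0.087,0.1],[0.0015,0.087,0.1],[0.0015,0.087,0.1],[0.0015,0.087,0.1],[0.0015,0.087,0.1],[0.0015,0.087,0.1],[0.0015,0.087,0.1]],"angular":[[0,0,0],[0,0,0],[0,0,0],[0,0,0],[0,0,0],[0,0,0],[0,0,0],[0,0,0],[0,0,0],[0,0,0]],"jaw":[-0.36,-0.36,-0.36,-0.36,-0.36,-0.36,-0.36,-0.36,-0.36,-0.36]}' 35;  python3 d.py .4404 .2555 .004 3.287
```

```text
t: 16.6
tcp_pos: [0.4433, 0.2411, 0.1053]
tool_rot: [-0.072, 0.997, 0.0, 0.0]
contact_force: [0.2, 0.1, 0.3]
width: 0.0601
gripper_force: 0.0
dp [0.0009, 0.0147, 0.1013] ang [0.0, 0.0001, -0.0006] tcp [0.4433 0.2411 0.1053] w 0.0601
```

```bash
python3 -m handwheel '{"dp":[[0.001,0.0147,0.01],[0.001,0.0147,0.05],[0.001,0.0147,0.08],[0.001,0.0147,0.095],[0.001,0.0147,0.101],[0.001,0.0147,0.101],[0.001,0.0147,0.101],[0.001,0.0147,0.101],[0.001,0.0147,0.101],[0.001,0.0147,0.101]],"angular":[[0,0,0],[0,0,0],[0,0,0],[0,0,0],[0,0,0],[0,0,0],[0,0,0],[0,0,0],[0,0,0],[0,0,0]],"jaw":[-0.36,-0.36,-0.36,-0.36,-0.36,0,1,1,1,1]}' 35; python3 -m handwheel '{"dp":[[0,0,0],[0,0,-0.02],[0,0,-0.05],[0,0,-0.09],[0,0,-0.13],[0,0,-0.17],[0,0,-0.2],[0,0,-0.2],[0,0,-0.2],[0,0,-0.2]],"angular":[[0,0,0],[0,0,0],[0,0,0],[0,0,0],[0,0,0],[0,0,0],[0,0,0],[0,0,0],[0,0,0],[0,0,0]],"jaw":[1,1,1,1,1,1,1,1,1,1]}' 35; python3 slot.py -.045 .08
```

```text
t: 17.6
tcp_pos: [0.4404, 0.2556, 0.0045]
tool_rot: [-0.072, 0.997, 0.0, 0.0]
contact_force: [-1.1, 0.6, 5.0]
width: 0.0286
gripper_force: 35.0
t: 18.6
tcp_pos: [0.4394, 0.2553, 0.2023]
tool_rot: [-0.072, 0.997, -0.0, -0.002]
contact_force: [-0.2, 0.5, -1.6]
width: 0.0285
gripper_force: 34.9
dp [-0.0572, -0.5129, 0.025] ang [0.0074, -0.0836, 0.0584] tcp [0.4394 0.2553 0.2023] w 0.0285
[ 0.5693 -0.2441  0.1773]
```

```bash
python3 -m handwheel '{"dp":[[-0.003,-0.02,0],[-0.006,-0.06,0],[-0.011,-0.1,0],[-0.015,-0.14,0],[-0.02,-0.18,0],[-0.024,-0.22,0],[-0.029,-0.26,0],[-0.033,-0.3,0],[-0.038,-0.34,0],[-0.042,-0.375,0]],"angular":[[0,0,0],[0.001,-0.01,0.006],[0.002,-0.02,0.012],[0.003,-0.03,0.018],[0.004,-0.04,0.026],[0.005,-0.05,0.034],[0.006,-0.06,0.042],[0.007,-0.07,0.05],[0.007,-0.08,0.056],[0.007,-0.084,0.058]],"jaw":[1,1,1,1,1,1,1,1,1,1]}' 35;  python3 slot.py -.045 .03
```

```text
t: 19.6
tcp_pos: [0.5348, -0.1113, 0.2023]
tool_rot: [0.02, 0.991, -0.001, 0.131]
contact_force: [1.7, 0.6, -1.0]
width: 0.0287
gripper_force: 34.9
dp [-0.032, -0.1315, 0.084] ang [0.001, 0.0007, -0.0002] tcp [ 0.5348 -0.1113  0.2023] w 0.0287
[ 0.5821 -0.2446  0.129 ]
```

```bash
python3 -m handwheel '{"dp":[[-0.01,-0.04,0],[-0.02,-0.08,0.0],[-0.03,-0.12,0.01],[-0.032,-0.1315,0.03],[-0.032,-0.1315,0.055],[-0.032,-0.1315,0.075],[-0.032,-0.1315,0.084],[-0.032,-0.1315,0.084],[-0.032,-0.1315,0.084],[-0.032,-0.1315,0.084]],"angular":[[0,0,0],[0.001,0,0],[0.001,0,0],[0.001,0,0],[0.001,0,0],[0.001,0,0],[0.001,0,0],[0.001,0,0],[0.001,0,0],[0.001,0,0]],"jaw":[1,1,1,1,1,1,1,1,1,1]}' 35;  python3 slot.py -.045 .003; python3 -c "
from h import *
b=cam('wrist')['color']
cv2.imwrite('pics/m3.png',b[:,:,::-1])"
```

```text
t: 20.6
tcp_pos: [0.5831, -0.2431, 0.1319]
tool_rot: [0.02, 0.991, -0.004, 0.132]
contact_force: [1.3, -0.1, -0.6]
width: 0.0285
gripper_force: 34.9
dp [0.0018, -0.0016, 0.0296] ang [-0.0005, 0.0017, 0.0004] tcp [ 0.5831 -0.2431  0.1319] w 0.0285
[ 0.5891 -0.2449  0.1029]
```

View pics/m3.png

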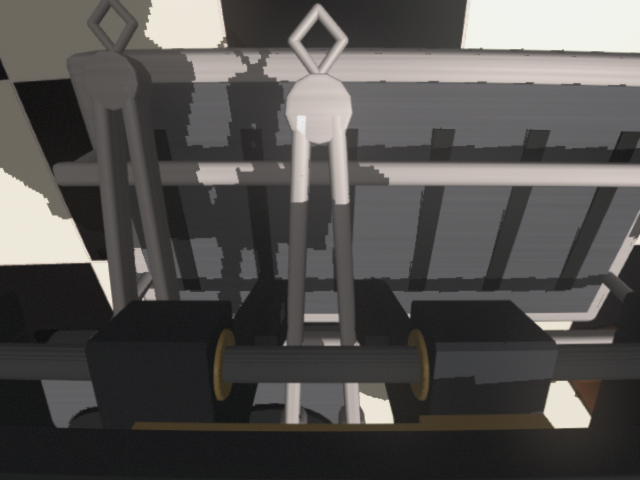

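The short tongs are held square (hinge (320,107)), clear of the long ones (hinge (108,82)). Lower, release, retreat.

```bash
python3 -m handwheel '{"dp":[[0.0015,-0.0015,0.01],[0.0015,-0.0015,0.017],[0.0015,-0.0015,0.023],[0.0015,-0.0015,0.027],[0.0015,-0.0015,0.029],[0.0015,-0.0015,0.03],[0.0015,-0.0015,0.03],[0.0015,-0.0015,0.03],[0.0015,-0.0015,0.03],[0.0015,-0.0015,0.03]],"angular":[[0,0,0],[0,0,0],[0,0,0],[0,0,0],[0,0,0],[0,0,0],[0,0,0],[0,0,0],[0,0,0],[0,0,0]],"jaw":[1,1,1,1,1,1,0.3,0.2,0,0]}' 35;python3 -m handwheel '{"dp":[[0,0,0],[0,0,0],[0,0,-0.01],[0,0,-0.03],[0,0,-0.06],[0,0,-0.1],[0,0,-0.12],[0,0,-0.12],[0,0,-0.12],[0,0,-0.12]],"angular":[[0,0,0],[0,0,0],[0,0,0],[0,0,0],[0,0,0],[0,0,0],[0,0,0],[0,0,0],[0,0,0],[0,0,0]],"jaw":[0,0,0,0,0,-0.36,-0.36,-0.36,-0.36,-0.36]}' 35; python3 - <<'E'
from h import *
c=cam('top'); np.savez('top2.npz',**c)
for o in bamboo(c): print(o)
cr=c['color'][180:345,115:445]
b=cam('wrist')['color']
cv2.imwrite('pics/m4.png',np.vstack([cv2.resize(cr,(800,400),interpolation=cv2.INTER_CUBIC),np.pad(cv2.resize(b,(267,200)),((0,0),(0,533),(0,0)))])[:,:,::-1])
E
python3 d.py .5147 .343 .2 2.955
```

```text
t: 21.65
tcp_pos: [0.5893, -0.2447, 0.1012]
tool_rot: [0.02, 0.991, -0.003, 0.131]
contact_force: [0.1, 1.0, 0.5]
width: 0.0442
gripper_force: 0.0
t: 22.65
tcp_pos: [0.5577, -0.243, 0.2159]
tool_rot: [0.02, 0.991, -0.002, 0.131]
contact_force: [0.2, 0.8, -0.5]
width: 0.0602
gripper_force: 0.0
(array([0.592, 0.447, 0.012]), array([0.385, 0.436, 0.012]), 'len,wid', [50.132301330566406, 205.1743621826172], 'centre', 487.69964599609375, 434.62261962890625, 'yaw', np.float32(-0.052))
(array([0.598, 0.334, 0.012]), array([0.404, 0.367, 0.012]), 'len,wid', [43.853607177734375, 196.90382385253906], 'centre', 500.4852294921875, 344.1301574707031, 'yaw', np.float32(-0.187))
dp [0.0685, 0.5839, -0.0016] ang [0.0062, 0.0833, 0.0464] tcp [ 0.5578 -0.2431  0.216 ] w 0.0598
```

View pics/m4.png

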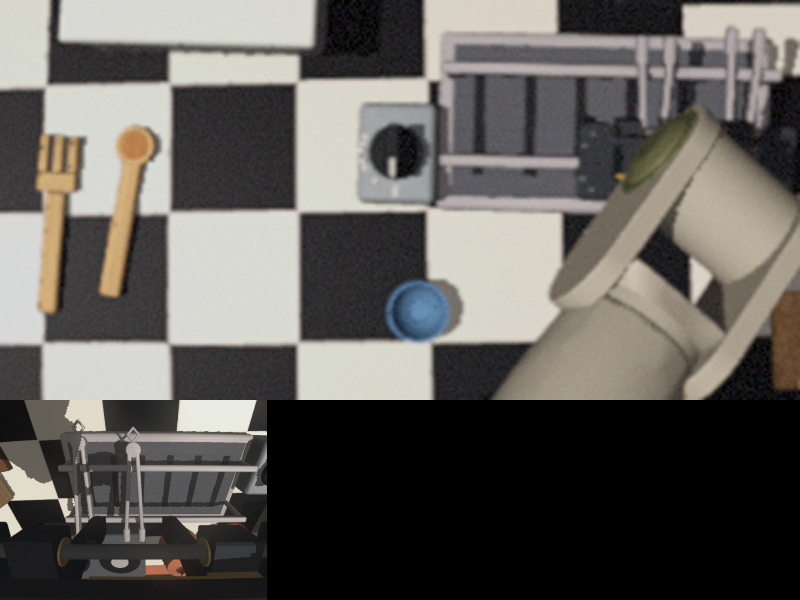

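Both tongs are on and separate, and the spoon and fork are unmoved. Now the spoon.

```bash
python3 -m handwheel '{"dp":[[0.005,0.05,0],[0.01,0.1,0],[0.018,0.15,0],[0.024,0.2,0],[0.03,0.25,0],[0.035,0.3,0],[0.041,0.35,0],[0.047,0.4,0],[0.053,0.45,0],[0.059,0.5,0]],"angular":[[0,0.01,0],[0,0.02,0.006],[0.001,0.03,0.012],[0.002,0.04,0.018],[0.003,0.05,0.024],[0.004,0.06,0.03],[0.005,0.07,0.038],[0.006,0.083,0.044],[0.006,0.083,0.045],[0.006,0.083,0.045]],"jaw":[-0.36,-0.36,-0.36,-0.36,-0.36,-0.36,-0.36,-0.36,-0.36,-0.36]}' 35;  python3 d.py .5147 .343 .1 2.96
```

```text
t: 23.75
tcp_pos: [0.5209, 0.2571, 0.2006]
tool_rot: [0.091, 0.996, -0.001, 0.001]
contact_force: [0.2, -0.9, -0.1]
width: 0.0599
gripper_force: 0.0
dp [0.0218, 0.0835, 0.1004] ang [-0.0005, 0.0005, -0.0003] tcp [0.5209 0.2571 0.2006] w 0.0599
```

```bash
python3 -m handwheel '{"dp":[[0.01,0.04,0],[0.0215,0.0835,0.01],[0.0215,0.0835,0.05],[0.0215,0.0835,0.08],[0.0215,0.0835,0.1],[0.0215,0.0835,0.1],[0.0215,0.0835,0.1],[0.0215,0.0835,0.1],[0.0215,0.0835,0.1],[0.0215,0.0835,0.1]],"angular":[[0,0,0],[0,0,0],[0,0,0],[0,0,0],[0,0,0],[0,0,0],[0,0,0],[0,0,0],[0,0,0],[0,0,0]],"jaw":[-0.36,-0.36,-0.36,-0.36,-0.36,-0.36,-0.36,-0.36,-0.36,-0.36]}' 35;  python3 d.py .5147 .343 .004 2.96; python3 - <<'E'
from h import *
for o in bamboo(cam('top')): print(o)
E
```

```text
t: 24.75
tcp_pos: [0.516, 0.341, 0.1023]
tool_rot: [0.091, 0.996, -0.0, 0.002]
contact_force: [0.1, 0.1, -0.3]
width: 0.0597
gripper_force: 0.0
dp [0.002, 0.0017, 0.0983] ang [-0.0, 0.0013, -0.0003] tcp [0.516  0.341  0.1023] w 0.0597
(array([0.473, 0.353, 0.012]), array([0.404, 0.361, 0.012]), 'len,wid', [25.765026092529297, 69.1998291015625], 'centre', 438.716796875, 357.3628845214844, 'yaw', np.float32(-0.035))
(array([0.595, 0.323, 0.012]), array([0.548, 0.351, 0.012]), 'len,wid', [43.58522033691406, 48.70100402832031], 'centre', 574.2030029296875, 334.0058288574219, 'yaw', np.float32(-0.354))
```

```bash
python3 -m handwheel '{"dp":[[0.002,0.003,0.04],[0.002,0.003,0.07],[0.002,0.003,0.09],[0.002,0.003,0.098],[0.002,0.003,0.098],[0.002,0.003,0.098],[0.002,0.003,0.098],[0.002,0.003,0.098],[0.002,0.003,0.098],[0.002,0.003,0.098]],"angular":[[0,0,-0.003],[0,0,-0.003],[0,0,-0.003],[0,0,-0.003],[0,0,-0.003],[0,0,-0.003],[0,0,-0.003],[0,0,-0.003],[0,0,-0.003],[0,0,-0.003]],"jaw":[-0.36,-0.36,-0.36,-0.36,-0.36,0,1,1,1,1]}' 35; python3 -m handwheel '{"dp":[[0,0,0],[0,0,-0.02],[0,0,-0.05],[0,0,-0.09],[0,0,-0.13],[0,0,-0.17],[0,0,-0.2],[0,0,-0.2],[0,0,-0.2],[0,0,-0.2]],"angular":[[0,0,0],[0,0,0],[0,0,0],[0,0,0],[0,0,0],[0,0,0],[0,0,0],[0,0,0],[0,0,0],[0,0,0]],"jaw":[1,1,1,1,1,1,1,1,1,1]}' 35; python3 slot.py .045 .08
```

```text
t: 25.8
tcp_pos: [0.5148, 0.3443, 0.0039]
tool_rot: [0.086, 0.996, -0.0, 0.002]
contact_force: [0.0, 1.4, 2.3]
width: 0.0232
gripper_force: 35.0
t: 26.8
tcp_pos: [0.5134, 0.344, 0.2014]
tool_rot: [0.086, 0.996, -0.001, -0.0]
contact_force: [0.0, -1.1, -0.3]
width: 0.0232
gripper_force: 35.0
dp [-0.1445, -0.4804, 0.0255] ang [-0.0064, -0.0827, -0.0417] tcp [0.5134 0.344  0.2014] w 0.0232
[ 0.573  -0.1542  0.1773]
```

```bash
python3 -m handwheel '{"dp":[[-0.006,-0.02,0],[-0.018,-0.06,0],[-0.03,-0.1,0],[-0.042,-0.14,0],[-0.054,-0.18,0],[-0.066,-0.22,0],[-0.078,-0.26,0],[-0.09,-0.3,0],[-0.1,-0.335,0],[-0.108,-0.36,0]],"angular":[[0,0,0],[0,-0.01,-0.005],[-0.001,-0.02,-0.01],[-0.002,-0.03,-0.015],[-0.003,-0.04,-0.02],[-0.004,-0.05,-0.025],[-0.005,-0.06,-0.03],[-0.006,-0.07,-0.036],[-0.006,-0.08,-0.04],[-0.006,-0.083,-0.042]],"jaw":[1,1,1,1,1,1,1,1,1,1]}' 35;  python3 slot.py .045 .03
```

```text
t: 27.8
tcp_pos: [0.5575, -0.0309, 0.2024]
tool_rot: [0.02, 0.991, -0.002, 0.131]
contact_force: [2.0, -0.8, -1.2]
width: 0.0229
gripper_force: 35.0
dp [-0.0133, -0.1226, 0.0795] ang [0.0001, 0.0006, -0.0001] tcp [ 0.5575 -0.0309  0.2024] w 0.0229
[ 0.5858 -0.1547  0.129 ]
```

```bash
python3 -m handwheel '{"dp":[[-0.004,-0.04,0],[-0.008,-0.08,0.0],[-0.013,-0.12,0.01],[-0.0133,-0.123,0.03],[-0.0133,-0.123,0.055],[-0.0133,-0.123,0.07],[-0.0133,-0.123,0.079],[-0.0133,-0.123,0.079],[-0.0133,-0.123,0.079],[-0.0133,-0.123,0.079]],"angular":[[0,0,0],[0,0,0],[0,0,0],[0,0,0],[0,0,0],[0,0,0],[0,0,0],[0,0,0],[0,0,0],[0,0,0]],"jaw":[1,1,1,1,1,1,1,1,1,1]}' 35;  python3 slot.py .045 .003; python3 -c "
from h import *
b=cam('wrist')['color']
cv2.imwrite('pics/m5.png',b[:,:,::-1])"
```

```text
t: 28.8
tcp_pos: [0.5872, -0.1531, 0.1323]
tool_rot: [0.02, 0.991, -0.003, 0.132]
contact_force: [-0.3, 0.4, -0.4]
width: 0.0236
gripper_force: 35.0
dp [0.0022, -0.0017, 0.0298] ang [-0.0, 0.0017, 0.0004] tcp [ 0.5872 -0.1531  0.1323] w 0.0236
[ 0.5928 -0.155   0.1029]
```

View pics/m5.png

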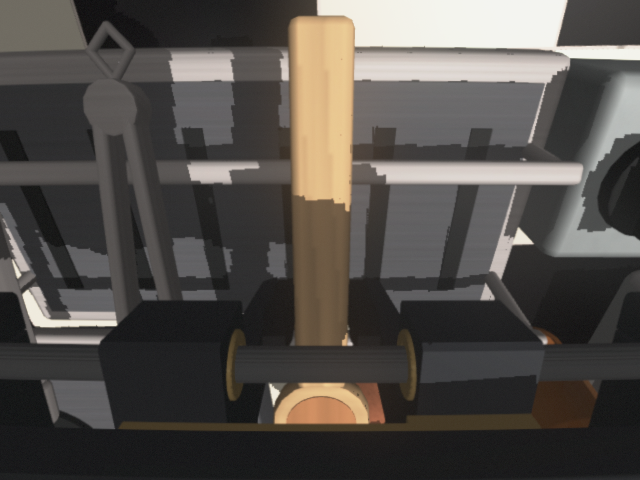

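The spoon is square across the rails and centred in the jaw (handle at x≈320), clear of the tongs. Lower, release, retreat.

```bash
python3 -m handwheel '{"dp":[[0.002,-0.0015,0.01],[0.002,-0.0015,0.017],[0.002,-0.0015,0.023],[0.002,-0.0015,0.027],[0.002,-0.0015,0.029],[0.002,-0.0015,0.03],[0.002,-0.0015,0.03],[0.002,-0.0015,0.03],[0.002,-0.0015,0.03],[0.002,-0.0015,0.03]],"angular":[[0,0,0],[0,0,0],[0,0,0],[0,0,0],[0,0,0],[0,0,0],[0,0,0],[0,0,0],[0,0,0],[0,0,0]],"jaw":[1,1,1,1,1,1,0.4,0.3,0.1,0.1]}' 35;python3 -m handwheel '{"dp":[[0,0,0],[0,0,0],[0,0,-0.01],[0,0,-0.03],[0,0,-0.06],[0,0,-0.1],[0,0,-0.12],[0,0,-0.12],[0,0,-0.12],[0,0,-0.12]],"angular":[[0,0,0],[0,0,0],[0,0,0],[0,0,0],[0,0,0],[0,0,0],[0,0,0],[0,0,0],[0,0,0],[0,0,0]],"jaw":[0.1,0.1,0.1,0.1,0.1,-0.36,-0.36,-0.36,-0.36,-0.36]}' 35; python3 - <<'E'
from h import *
c=cam('top'); np.savez('top3.npz',**c)
for o in bamboo(c): print(o)
cr=c['color'][180:345,115:445]
b=cam('wrist')['color']
cv2.imwrite('pics/m6.png',np.vstack([cv2.resize(cr,(800,400),interpolation=cv2.INTER_CUBIC),np.pad(cv2.resize(b,(267,200)),((0,0),(0,533),(0,0)))])[:,:,::-1])
E
python3 d.py .5035 .434 .2 3.085
```

```text
t: 29.85
tcp_pos: [0.5928, -0.1548, 0.1015]
tool_rot: [0.02, 0.991, -0.002, 0.131]
contact_force: [-0.3, 0.3, -0.9]
width: 0.0397
gripper_force: 0.0
t: 30.85
tcp_pos: [0.5611, -0.1534, 0.2162]
tool_rot: [0.02, 0.991, -0.002, 0.131]
contact_force: [0.4, 0.5, -0.2]
width: 0.0598
gripper_force: 0.0
(array([0.592, 0.447, 0.012]), array([0.385, 0.436, 0.012]), 'len,wid', [50.47364044189453, 204.8191375732422], 'centre', 487.69061279296875, 435.34246826171875, 'yaw', np.float32(-0.051))
dp [0.0828, 0.5846, -0.0046] ang [0.0011, 0.0834, 0.0052] tcp [ 0.5612 -0.1534  0.2163] w 0.06
```

View pics/m6.png

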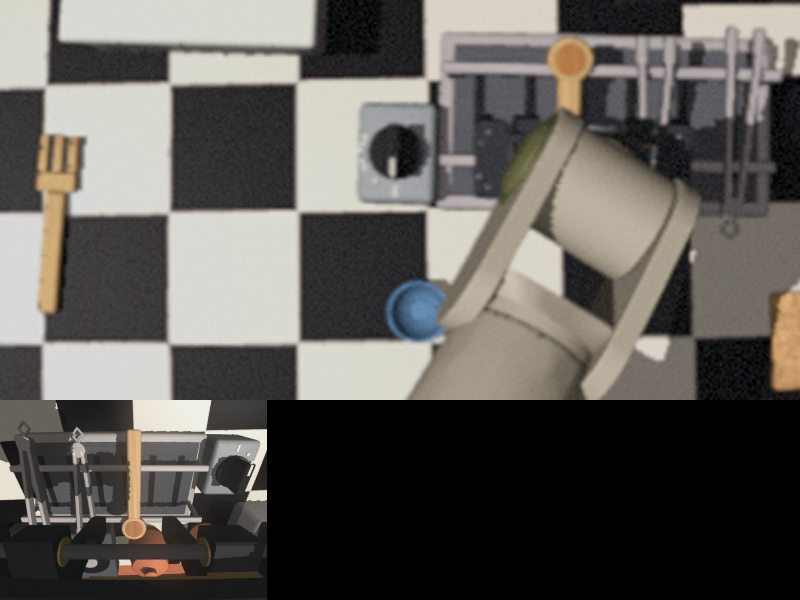

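The spoon is placed. For the fork, I take the tines' mid end at (60,135) and the tail at (48,312) in the crop and compute its axis.

```bash
python3 - <<'E'
from h import *
c=dict(np.load('top3.npz')); f=lambda x,y:(115+x/2.424,180+y/2.424)
T,H,L=plane(c,[f(60,135),f(57,195),f(48,312)],.012); d=T-L
print(T,H,L,np.hypot(*d[:2]),np.arctan2(d[1],d[0]),'org',L+d*118/206)
d=H-L;print(np.arctan2(d[1],d[0]))
E
```

```text
[0.5895371  0.42437388 0.012     ] [0.52004065 0.42700317 0.012     ] [0.38564097 0.43694998 0.012     ] 0.2042835939430897 -0.06160091560453922 org [0.50243584 0.42974619 0.012     ]
-0.07387451929995735
```

```bash
python3 -m handwheel '{"dp":[[0.007,0.05,0],[0.014,0.1,0],[0.021,0.15,0],[0.028,0.2,0],[0.035,0.25,0],[0.042,0.3,0],[0.049,0.35,0],[0.056,0.4,0],[0.063,0.45,0],[0.07,0.5,0]],"angular":[[0,0.01,0],[0,0.02,0.001],[0,0.03,0.002],[0,0.04,0.003],[0,0.05,0.004],[0,0.06,0.005],[0,0.07,0.005],[0.001,0.083,0.005],[0.001,0.083,0.005],[0.001,0.083,0.005]],"jaw":[-0.36,-0.36,-0.36,-0.36,-0.36,-0.36,-0.36,-0.36,-0.36,-0.36]}' 35;  python3 d.py .5035 .434 .15 3.085
```

```text
t: 31.95
tcp_pos: [0.5138, 0.346, 0.1985]
tool_rot: [0.028, 1.0, -0.001, 0.001]
contact_force: [0.6, -0.5, 0.2]
width: 0.06
gripper_force: 0.0
dp [0.0153, 0.0874, 0.0483] ang [-0.0005, 0.0006, 0.0002] tcp [0.5138 0.346  0.1985] w 0.06
```

```bash
python3 d.py .5025 .4305 .1 3.077; python3 -m handwheel '{"dp":[[0.008,0.04,0],[0.016,0.084,0.01],[0.016,0.084,0.05],[0.016,0.084,0.08],[0.016,0.084,0.098],[0.016,0.084,0.098],[0.016,0.084,0.098],[0.016,0.084,0.098],[0.016,0.084,0.098],[0.016,0.084,0.098]],"angular":[[0,0,0.002],[0,0,0.002],[0,0,0.002],[0,0,0.002],[0,0,0.002],[0,0,0.002],[0,0,0.002],[0,0,0.002],[0,0,0.002],[0,0,0.002]],"jaw":[-0.36,-0.36,-0.36,-0.36,-0.36,-0.36,-0.36,-0.36,-0.36,-0.36]}' 35;  python3 d.py .5025 .4305 .004 3.077; python3 - <<'E'
from h import *
for o in bamboo(cam('top')): print(o)
E
```

```text
dp [0.0162, 0.0839, 0.0983] ang [-0.0005, 0.0006, 0.0028] tcp [0.5138 0.346  0.1985] w 0.06
t: 32.95
tcp_pos: [0.5037, 0.4287, 0.1023]
tool_rot: [0.031, 1.0, -0.0, 0.002]
contact_force: [-0.2, -0.8, 0.1]
width: 0.0599
gripper_force: 0.0
dp [0.0017, 0.0017, 0.0983] ang [-0.0, 0.0013, 0.0007] tcp [0.5037 0.4287 0.1023] w 0.0599
(array([0.463, 0.431, 0.012]), array([0.385, 0.436, 0.012]), 'len,wid', [21.535449981689453, 78.03131866455078], 'centre', 423.93768310546875, 436.05438232421875, 'yaw', np.float32(-0.053))
(array([0.586, 0.403, 0.012]), array([0.544, 0.452, 0.012]), 'len,wid', [49.806209564208984, 50.606380462646484], 'centre', 564.2094116210938, 427.7832336425781, 'yaw', np.float32(-0.994))
```

```bash
python3 -m handwheel '{"dp":[[0.0015,0.002,0.04],[0.0015,0.002,0.07],[0.0015,0.002,0.09],[0.0015,0.002,0.098],[0.0015,0.002,0.098],[0.0015,0.002,0.098],[0.0015,0.002,0.098],[0.0015,0.002,0.098],[0.0015,0.002,0.098],[0.0015,0.002,0.098]],"angular":[[0,0,0],[0,0,0],[0,0,0],[0,0,0],[0,0,0],[0,0,0],[0,0,0],[0,0,0],[0,0,0],[0,0,0]],"jaw":[-0.36,-0.36,-0.36,-0.36,-0.36,0,1,1,1,1]}' 35; python3 -m handwheel '{"dp":[[0,0,0],[0,0,-0.02],[0,0,-0.05],[0,0,-0.09],[0,0,-0.13],[0,0,-0.17],[0,0,-0.2],[0,0,-0.2],[0,0,-0.2],[0,0,-0.2]],"angular":[[0,0,0],[0,0,0],[0,0,0],[0,0,0],[0,0,0],[0,0,0],[0,0,0],[0,0,0],[0,0,0],[0,0,0]],"jaw":[1,1,1,1,1,1,1,1,1,1]}' 35; python3 slot.py .135 .08
```

```text
t: 34.0
tcp_pos: [0.5026, 0.4307, 0.004]
tool_rot: [0.031, 1.0, -0.0, 0.002]
contact_force: [-0.5, 1.4, 2.2]
width: 0.0236
gripper_force: 35.0
t: 35.0
tcp_pos: [0.5013, 0.4304, 0.2016]
tool_rot: [0.031, 1.0, -0.001, 0.0]
contact_force: [-0.9, 1.1, -1.4]
width: 0.023
gripper_force: 35.0
dp [-0.1061, -0.4889, 0.0256] ang [-0.0017, -0.0826, -0.0066] tcp [0.5013 0.4304 0.2016] w 0.023
[ 0.5767 -0.0643  0.1773]
```

```bash
python3 -m handwheel '{"dp":[[-0.004,-0.02,0],[-0.013,-0.06,0],[-0.022,-0.1,0],[-0.03,-0.14,0],[-0.039,-0.18,0],[-0.048,-0.22,0],[-0.056,-0.26,0],[-0.065,-0.3,0],[-0.074,-0.34,0],[-0.08,-0.37,0]],"angular":[[0,0,0],[0,-0.01,0],[0,-0.02,-0.001],[0,-0.03,-0.002],[0,-0.04,-0.003],[0,-0.05,-0.004],[-0.001,-0.06,-0.005],[-0.002,-0.07,-0.006],[-0.002,-0.08,-0.007],[-0.002,-0.083,-0.007]],"jaw":[1,1,1,1,1,1,1,1,1,1]}' 35;  python3 slot.py .135 .03
```

```text
t: 36.0
tcp_pos: [0.5579, 0.0543, 0.2026]
tool_rot: [0.02, 0.991, -0.002, 0.131]
contact_force: [0.6, -0.2, -0.1]
width: 0.0236
gripper_force: 35.0
dp [-0.0162, -0.1179, 0.0803] ang [0.0007, 0.0007, -0.0001] tcp [0.5579 0.0543 0.2026] w 0.0236
[ 0.5895 -0.0648  0.129 ]
```

```bash
python3 -m handwheel '{"dp":[[-0.005,-0.04,0],[-0.011,-0.08,0.0],[-0.016,-0.12,0.01],[-0.0163,-0.122,0.03],[-0.0163,-0.122,0.055],[-0.0163,-0.122,0.07],[-0.0163,-0.122,0.08],[-0.0163,-0.122,0.08],[-0.0163,-0.122,0.08],[-0.0163,-0.122,0.08]],"angular":[[0,0,0],[0,0,0],[0,0,0],[0,0,0],[0,0,0],[0,0,0],[0,0,0],[0,0,0],[0,0,0],[0,0,0]],"jaw":[1,1,1,1,1,1,1,1,1,1]}' 35;  python3 slot.py .131 .003; python3 -c "
from h import *
b=cam('wrist')['color']
cv2.imwrite('pics/m7.png',b[:,:,::-1])"
```

```text
t: 37.0
tcp_pos: [0.5906, -0.0666, 0.1318]
tool_rot: [0.02, 0.991, -0.002, 0.132]
contact_force: [-0.2, 0.1, -0.7]
width: 0.0236
gripper_force: 35.0
dp [0.002, -0.0023, 0.0294] ang [0.0008, 0.0017, 0.0003] tcp [ 0.5906 -0.0666  0.1318] w 0.0236
[ 0.5963 -0.0691  0.1029]
```

View pics/m7.png

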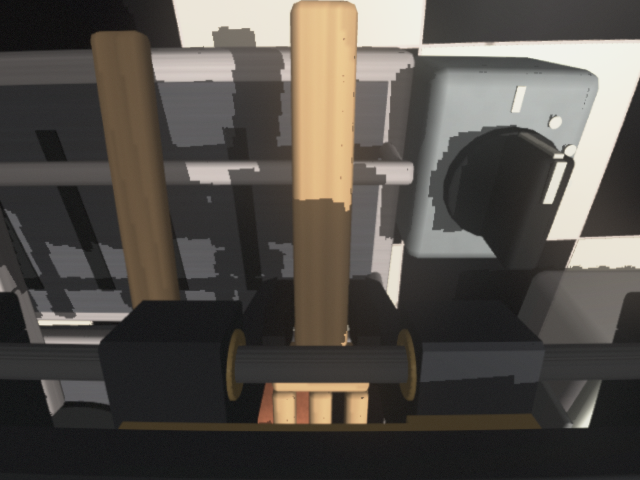

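The fork is square, with the spoon to the left and the selector clear at the right. Lower, release, retreat.

```bash
python3 -m handwheel '{"dp":[[0.002,-0.002,0.01],[0.002,-0.002,0.017],[0.002,-0.002,0.023],[0.002,-0.002,0.027],[0.002,-0.002,0.029],[0.002,-0.002,0.03],[0.002,-0.002,0.03],[0.002,-0.002,0.03],[0.002,-0.002,0.03],[0.002,-0.002,0.03]],"angular":[[0,0,0],[0,0,0],[0,0,0],[0,0,0],[0,0,0],[0,0,0],[0,0,0],[0,0,0],[0,0,0],[0,0,0]],"jaw":[1,1,1,1,1,1,0.4,0.3,0.1,0.1]}' 35;python3 -m handwheel '{"dp":[[0,0,0],[0,0,0],[0,0,-0.01],[0,0,-0.03],[0,0,-0.06],[0,0,-0.1],[0,0,-0.12],[0,0,-0.12],[0,0,-0.12],[0,0,-0.12]],"angular":[[0,0,0],[0,0,0],[0,0,0],[0,0,0],[0,0,0],[0,0,0],[0,0,0],[0,0,0],[0,0,0],[0,0,0]],"jaw":[0.1,0.1,0.1,0.1,0.1,0.09,0.09,0.09,0.09,0.09]}' 35; python3 d.py .5605 .0287 .22 3.1
python3 - <<'E'
from h import *
a=cam('scene')['color'][190:300,210:410]; b=cam('wrist')['color']
cv2.imwrite('pics/m8.png',np.hstack([cv2.resize(a,(400,300),interpolation=cv2.INTER_CUBIC),cv2.resize(b,(400,300))])[:,:,::-1])
E
```

```text
t: 38.05
tcp_pos: [0.5961, -0.0689, 0.101]
tool_rot: [0.02, 0.991, -0.001, 0.131]
contact_force: [0.2, -0.7, -0.3]
width: 0.0394
gripper_force: 0.0
t: 39.05
tcp_pos: [0.5645, -0.0678, 0.2158]
tool_rot: [0.02, 0.991, -0.001, 0.131]
contact_force: [-0.4, -0.1, 0.5]
width: 0.0399
gripper_force: 0.0
dp [0.0065, 0.0962, -0.0058] ang [0.0011, 0.0833, 0.0004] tcp [ 0.5645 -0.0678  0.2158] w 0.0399
```

View pics/m8.png

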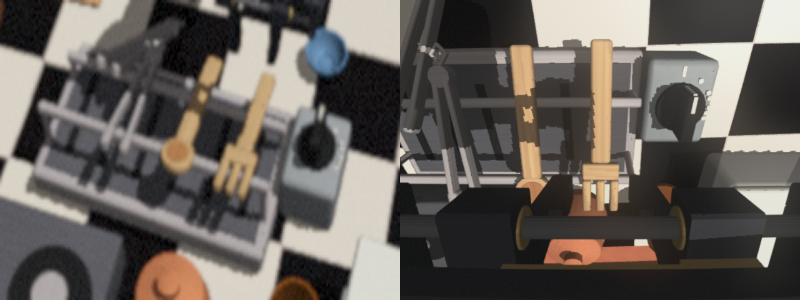

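No pictures left to view, so I check numerically. The two tongs look close together in that view, so I move the arm off to the left and measure all four pieces in the rack frame.

```bash
python3 -m handwheel '{"dp":[[0,0.03,-0.03],[0.02,0.08,-0.04],[0.04,0.13,-0.04],[0.06,0.18,-0.04],[0.08,0.23,-0.04],[0.1,0.28,-0.04],[0.11,0.33,-0.04],[0.12,0.38,-0.04],[0.12,0.42,-0.04],[0.12,0.42,-0.04]],"angular":[[0,0.01,0],[0,0.02,0],[0,0.03,0],[0,0.04,0],[0,0.05,0],[0,0.06,0],[0,0.07,0],[0,0.08,0],[0,0.083,0],[0,0.083,0]],"jaw":[0.09,0.09,0.09,0.09,0.09,0.09,0.09,0.09,0.09,0.09]}' 35
cat > chk.py <<'E'
from h import *
Rk=R.from_euler('z',-.041)*R.from_euler('y',-.26)
for n in('top','scene'):
    c=cam(n); np.savez(n+'4.npz',**c)
    Q=Rk.inv().apply(cloud(c).reshape(-1,3)-[.5917,-.2,.1]).reshape(480,640,3)
    m=(c['depth']>0)&(Q[:,:,2]>.006)&(Q[:,:,2]<.03)&(abs(Q[:,:,0])<.15)&(abs(Q[:,:,1])<.19)
    q=Q[m]; print(n,len(q))
    g=np.zeros((31,39),int)
    for x,y in q[:,:2]: g[int((.15-x)/.01),int((.19-y)/.01)]+=1
    for r in g: print(''.join('.' if v==0 else str(min(v,9)) for v in r))
E
python3 chk.py
```

```text
t: 40.15
tcp_pos: [0.4541, 0.3606, 0.224]
tool_rot: [0.018, 1.0, 0.001, 0.001]
contact_force: [-0.2, -0.6, -0.3]
width: 0.04
gripper_force: 0.0
top 2427
.......................................
.......................................
.......................................
.......................................
.......................................
.......................................
...69949.....497.....98.98.............
...899794...59999....99.98.............
...397894...99999....98.97.............
...498894...99999....85.92.............
...499994...39992....83.91.............
...499993....998.....84.84.............
...399992....998.....49.9..............
....499......999.....29.9..............
....499......999.....19.9..............
....499......999.....19.9..............
....699......999......9.9..5...........
....7992.....998......9.9.196292.......
....7993.....997......9.9.791991.......
....799......997......919.89.89........
....499......999......938.85.97........
....499......999......989.92.9.........
....499......999......899.9..9.........
....399......999......999.5
[... 843 characters left out ...]
..15.9..............
....597......584.....18.9..............
....276......773.....15.9..............
....468......584......9.6..61.1........
....394......792......517.49249........
....489......474......617.95.552.......
....494..1...993......726.52.93........
....267......654......633.61.71........
....464......463......795.8.17.........
....467......855......653.6..5.........
....476......685......66413.31.........
....395......752......121...21.........
....2631.....463......422..............
....2441.....21........31..............
.......................................
.......................................
.......................................
.......................................
```

The long tongs (rack y≈-0.1) have been knocked down the slope, while the other three sit well. Mapping their heights.

```bash
python3 - <<'E'
from h import *
Rk=R.from_euler('z',-.041)*R.from_euler('y',-.26)
c=cam('top'); P=cloud(c); np.savez('top5.npz',**c)
# world-height map, 10mm cells, x rows (far->near), y cols, max z in cm*... 
print('cols y from -.22 to -.40; value=max z mm')
for x in np.arange(.68,.34,-.01):
    row=[]
    for y in np.arange(-.22,-.40,-.01):
        m=(abs(P[:,:,0]-x)<.005)&(abs(P[:,:,1]-y)<.005)&(c['depth']>0)
        row.append('%4d'%(1000*P[m][:,2].max()) if m.any() else '   .')
    print('%.2f'%x,''.join(row))
E
```

```text
cols y from -.22 to -.40; value=max z mm
0.68   47 124  45  45 126  46  46  46  46  46  46  45  47  46  44  45  47  43
0.67   47 140 140  48 140 135  46  49  49  48  50  49  47  48  48  47  46  42
0.66   50 138 137  48 137 136  47  49  50  48  48  48  50  48  47  47  45  41
0.65    . 136 136 127 135 130   .   .   .  48  49  50  47  50  48  51  48   .
0.64  118 132 115 115 129 113 114 114 116 116 118 116 114 116 116 116 111   .
0.63  114 128 110 109 131 113 111 112 113 115 115 118 114 116 114 115 114  44
0.62   50 125  49 116 127  46  52  50  47  50  49  49  48  49  48  49  46  43
0.61   47 125 117 118 123  47  50  49  48  49  49  47  50  50  48  48  47  44
0.60   49 121 121 119 121  46  54  49  49  50  47  49  49  49  51  46  49  43
0.59   50 120 117 118 122  49  49  47  47  50  50  49  53  48  49  48  44  42
0.58   51 117 114 117 117  47  52  48  48  49  48  51  51  48  48  50  49   .
0.57   48 111 111 113 113  48 112  49  48  48  49  48  51  51  47  50  44  40
0.56   50 111 110 112  47  48 121 118  47 114 119  49  50  46  47  49  47   .
0.55   89 108 103 109  90  84 117 120  85 117
[... 892 characters left out ...]
.43    4   3   4  43  43  42   4   4   6   3   3   5   4   6   3   3   5   5
0.42    3   1   4  36  37  36   5   5   2   2   5   3   4   2   4   2   4   1
0.41    4   4  23  30  32  27   2   4   3   3   2   1   2   6   4   2   2   3
0.40    5   1  22  22  23   5   4   3   3   3   4   4   3   6   4   3   4  15
0.39    6   5  20  18  19   3   1   2   3   4   3   3   5   4   1   4   3  12
0.38    2   4   9   4   1   4   1   6   3   4   2   1   0   2   3   4   2  12
0.37    5   3   4   3   4   5   5   4   3   5   3   3   5   4   2   4   5  13
0.36    3   3   4   5   1   3   6   5   2   3   4   2   4   5   3   1   3  16
0.35    2   7   2   2   2   5   4   3   3   4   1   3   6   4   5   3   5  13
```

The long tongs now lean with the hinge on the counter at about (0.385,-0.245) and the tips over the lower rail at about (0.565,-0.30). I'll fit their axis in 3D.

```bash
python3 - <<'E'
from h import *
c=dict(np.load('top5.npz')); P=cloud(c).reshape(-1,3)[c['depth'].ravel()>0]
x,y,z=P.T
m=(x>.37)&(x<.58)&(abs(y-(-.25-.32*(x-.40)))<.028)&(abs(z-(.022+.58*(x-.40)))<.012)
q=P[m]; A=np.c_[q[:,0],q[:,1],np.ones(len(q))]
pl=np.linalg.lstsq(A,q[:,2],rcond=None)[0]; res=q[:,2]-A@pl; q=q[abs(res)<.005]
A=np.c_[q[:,0],q[:,1],np.ones(len(q))]; pl=np.linalg.lstsq(A,q[:,2],rcond=None)[0]
n=np.array([-pl[0],-pl[1],1]); n/=np.linalg.norm(n)
mu=q.mean(0); u=np.linalg.svd(q-mu)[2][0]; u*=np.sign(u[0]); u-=n*(u@n); u/=np.linalg.norm(u)
s=(q-mu)@u; v=np.cross(n,u); w=(q-mu)@v
print(len(q),'n',n.round(3),'u',u.round(3),'s',s.min(),s.max(),'yaw',np.arctan2(u[1],u[0]),'pitch',np.arcsin(u[2]))
for a in np.arange(-.13,.12,.02):
    k=abs(s-a)<.01
    if k.any(): print(round(a,2),w[k].min().round(4),w[k].max().round(4))
# refine u by mid-lines: fit w extremes
O=mu+u*(s.max()-.101); print('origin(top surf) from tip',O,'from loop',mu+u*(s.min()+.127))
for g in(0,-.03,-.06):
    top=mu+u*(s.max()-.101+g); tcp=top-n*.0125
    x_t=-u; z_t=-n; Rt=np.c_[x_t,np.cross(z_t,x_t),z_t]
    print(g,'grip top',top.round(4),'tcp',tcp.round(4)); 
np.savez('lt.npz',u=u,n=n,mu=mu,s=s)
E
```

```text
519 n [-0.522  0.051  0.851] u [ 0.816 -0.261  0.516] s -0.12266579358466126 0.11519770173376563 yaw -0.3100456016462173 pitch 0.5424552393373455
-0.13 0.0102 0.0276
-0.11 -0.0262 0.0262
-0.09 -0.0232 0.0115
-0.07 -0.013 0.0107
-0.05 -0.0129 0.0108
-0.03 -0.0134 0.0118
-0.01 -0.0144 0.013
0.01 -0.0146 0.0144
0.03 -0.0166 0.0151
0.05 -0.0164 0.0165
0.07 -0.0172 0.0175
0.09 -0.0209 0.0219
0.11 -0.02 0.0216
origin(top surf) from tip [ 0.47775932 -0.2755601   0.06673749] from loop [ 0.46971457 -0.27298274  0.06164555]
0 grip top [ 0.4778 -0.2756  0.0667] tcp [ 0.4843 -0.2762  0.0561]
-0.03 grip top [ 0.4533 -0.2677  0.0513] tcp [ 0.4598 -0.2684  0.0406]
-0.06 grip top [ 0.4288 -0.2599  0.0358] tcp [ 0.4354 -0.2605  0.0251]
```

```bash
cat > lt.py <<'E'
import sys
from h import *
# lt.py g back [zoff]: target at tongs station g, 'back' m out along its normal
f=np.load('lt.npz'); u,n,mu,s=f['u'],f['n'],f['mu'],f['s']
g,b=map(float,sys.argv[1:3]); dz=float(sys.argv[3]) if len(sys.argv)>3 else 0
p=mu+u*(.0142+g)-n*.0125+n*b+[0,0,dz]
Rt=np.c_[-u,np.cross(n,u),-n]; print(p.round(4),np.linalg.det(Rt)); delta(p,R.from_matrix(Rt))
E
python3 lt.py -.035 .1 .08;python3 lt.py -.035 .1
```

```text
[ 0.4035 -0.2619  0.2032] 0.9999999999999997
dp [0.0277, -0.62, 0.0205] ang [-0.0102, -0.1754, 0.0745] tcp [0.4552 0.3566 0.2246] w 0.0402
[ 0.4035 -0.2619  0.1232] 0.9999999999999997
dp [0.0278, -0.6201, 0.1005] ang [-0.0102, -0.1754, 0.0745] tcp [0.4552 0.3566 0.2246] w 0.0402
```

```bash
python3 -m handwheel '{"dp":[[0.002,-0.05,0],[0.004,-0.1,0],[0.006,-0.15,0],[0.009,-0.2,0],[0.011,-0.25,0],[0.013,-0.3,0],[0.015,-0.35,0],[0.018,-0.4,0],[0.02,-0.45,0],[0.022,-0.5,0]],"angular":[[0,-0.01,0],[0,-0.02,0.01],[0,-0.04,0.02],[-0.002,-0.06,0.03],[-0.004,-0.08,0.04],[-0.006,-0.1,0.05],[-0.008,-0.12,0.06],[-0.01,-0.14,0.07],[-0.01,-0.16,0.0745],[-0.01,-0.1754,0.0745]],"jaw":[0.09,0.09,0.09,0.09,0.09,0.09,0.09,0.09,0.09,0.09]}' 50; python3 lt.py -.035 .1 .05
```

```text
t: 41.3
tcp_pos: [0.4128, -0.1345, 0.2243]
tool_rot: [0.136, 0.953, 0.01, 0.272]
contact_force: [1.1, 0.3, -0.4]
width: 0.04
gripper_force: 0.0
[ 0.4035 -0.2619  0.1732] 0.9999999999999997
dp [0.0002, -0.1298, 0.0456] ang [-0.001, -0.0003, -0.0011] tcp [ 0.4128 -0.1345  0.2243] w 0.04
```

```bash
python3 -m handwheel '{"dp":[[0,-0.04,0],[0,-0.08,0.015],[0,-0.12,0.03],[0,-0.13,0.045],[0,-0.13,0.045],[0,-0.13,0.045],[0,-0.13,0.045],[0,-0.13,0.045],[0,-0.13,0.045],[0,-0.13,0.045]],"angular":[[0,0,0],[0,0,0],[-0.001,0,-0.001],[-0.001,0,-0.001],[-0.001,0,-0.001],[-0.001,0,-0.001],[-0.001,0,-0.001],[-0.001,0,-0.001],[-0.001,0,-0.001],[-0.001,0,-0.001]],"jaw":[0.09,0.09,0.09,0.09,0.09,0.09,0.09,0.09,0.09,0.09]}' 50; python3 lt.py -.035 .03
python3 - <<'E'
from h import *
# wrist-cam check of the tongs: depth points lying on its fitted plane, in tongs coordinates
f=np.load('lt.npz'); u,n,mu=f['u'],f['n'],f['mu']; v=np.cross(n,u)
c=cam('wrist'); P=cloud(c).reshape(-1,3)[c['depth'].ravel()>0]-mu
s,w,h=P@u-.0142,P@v,P@n
m=(abs(h)<.008)&(abs(s)<.16)&(abs(w)<.04)
for a in np.arange(-.15,.13,.02):
    k=m&(abs(s-a)<.004)
    if k.sum()>20: print(round(a,2),k.sum(),np.percentile(w[k],[2,50,98]).round(4),np.median(h[k]).round(4))
E
```

```text
t: 42.3
tcp_pos: [0.4055, -0.2589, 0.1735]
tool_rot: [0.132, 0.954, 0.013, 0.27]
contact_force: [0.6, 0.5, 0.3]
width: 0.0399
gripper_force: 0.0
[ 0.4401 -0.2655  0.0636] 0.9999999999999997
dp [0.0263, -0.0085, 0.1121] ang [0.0011, -0.0015, 0.0008] tcp [ 0.4055 -0.2589  0.1735] w 0.0399
-0.13 1480 [-0.0379  0.0007  0.0383] 0.0029
-0.11 547 [-0.0393 -0.0211  0.0056] -0.0056
-0.09 374 [-0.0126 -0.0016  0.0097] 0.0039
-0.07 221 [-0.0123 -0.0052  0.0094] 0.0034
-0.05 202 [-0.0126 -0.006   0.0102] 0.0033
-0.03 200 [-0.0138 -0.0069  0.0119] 0.0032
-0.01 171 [-0.0141 -0.0078  0.0128] 0.0031
0.01 174 [-0.0153 -0.0085  0.0138] 0.0031
0.03 171 [-0.0166 -0.0094  0.0291] 0.003
0.05 195 [-0.017   0.0116  0.0397] 0.0031
0.07 260 [-0.0199  0.0083  0.0354] 0.0022
0.09 242 [-0.0206 -0.0083  0.0206] 0.0026
```

The wrist depth confirms the tongs' axis to about 1 mm and the height to about 3 mm. Closing in along the normal and gripping.

```bash
python3 -m handwheel '{"dp":[[0.026,-0.0085,0.02],[0.026,-0.0085,0.06],[0.026,-0.0085,0.1],[0.026,-0.0085,0.112],[0.026,-0.0085,0.125],[0.026,-0.0085,0.135],[0.026,-0.0085,0.139],[0.026,-0.0085,0.139],[0.026,-0.0085,0.139],[0.026,-0.0085,0.139]],"angular":[[0.001,-0.001,0.001],[0.001,-0.001,0.001],[0.001,-0.001,0.001],[0.001,-0.001,0.001],[0.001,-0.001,0.001],[0.001,-0.001,0.001],[0.001,-0.001,0.001],[0.001,-0.001,0.001],[0.001,-0.001,0.001],[0.001,-0.001,0.001]],"jaw":[0.09,0.09,0.09,0.09,0.09,0.09,0.09,0.09,0.09,0.09]}' 50; python3 lt.py -.035 .002
```

```text
t: 43.35
tcp_pos: [0.4693, -0.2661, 0.0601]
tool_rot: [0.142, 0.957, 0.011, 0.253]
contact_force: [0.4, -0.4, 0.9]
width: 0.04
gripper_force: 0.0
[ 0.4547 -0.267   0.0397] 0.9999999999999997
dp [0.0217, -0.0066, 0.0107] ang [-0.0034, -0.0125, -0.0046] tcp [ 0.4693 -0.2661  0.0601] w 0.04
```

```bash
python3 -c "
from h import *
s=manip.read_state();print(s['joint_positions'].round(3),s['contact_force'])"
```

```text
[-0.902  0.428  1.993  0.834  0.493 -2.88 ] [ 0.37497515 -0.39286281  0.91319752]
```

Joint 6 hit its limit. I'll back off and use the half-turned grasp instead.

```bash
python3 -m handwheel '{"dp":[[0,0,-0.04],[0,0,-0.08],[0,0,-0.12],[0,0,-0.14],[0,0,-0.14],[0,0,-0.14],[0,0,-0.14],[0,0,-0.14],[0,0,-0.14],[0,0,-0.14]],"angular":[[0,0,0],[0,0,0],[0,0,0.04],[0,0,0.08],[0,0,0.12],[0,0,0.16],[0,0,0.2],[0,0,0.24],[0,0,0.28],[0,0,0.32]],"jaw":[0.09,0.09,0.09,0.09,0.09,0.09,0.09,0.09,0.09,0.09]}' 50; python3 -m handwheel '{"dp":[[0,0,0],[0,0,0],[0,0,0],[0,0,0],[0,0,0],[0,0,0],[0,0,0],[0,0,0],[0,0,0],[0,0,0]],"angular":[[0,0,0.04],[0,0,0.08],[0,0,0.12],[0,0,0.16],[0,0,0.2],[0,0,0.24],[0,0,0.28],[0,0,0.32],[0,0,0.36],[0,0,0.4]],"jaw":[0.09,0.09,0.09,0.09,0.09,0.09,0.09,0.09,0.09,0.09]}' 50
sed -i 's/np.c_\[-u,np.cross(n,u),-n\]/np.c_[u,-np.cross(n,u),-n]/' lt.py; python3 lt.py -.035 .1; python3 -c "
from h import *
s=manip.read_state();print(s['joint_positions'].round(3))"
```

```text
t: 44.35
tcp_pos: [0.4011, -0.2588, 0.182]
tool_rot: [0.588, 0.769, 0.132, 0.216]
contact_force: [-0.3, -0.3, 0.3]
width: 0.0402
gripper_force: 0.0
t: 45.35
tcp_pos: [0.4011, -0.2588, 0.182]
tool_rot: [0.927, 0.277, 0.234, 0.097]
contact_force: [0.4, 0.2, -0.0]
width: 0.0403
gripper_force: 0.0
[ 0.4035 -0.2619  0.1232] 0.9999999999999997
dp [-0.0223, -0.0145, 0.0526] ang [-0.0023, 0.0133, 0.2737] tcp [ 0.4011 -0.2588  0.182 ] w 0.0403
[-1.037  0.082  2.038  0.586  0.79  -0.417]
```

```bash
python3 -m handwheel '{"dp":[[-0.022,-0.014,0.03],[-0.022,-0.014,0.052],[-0.022,-0.014,0.052],[-0.022,-0.014,0.052],[-0.022,-0.014,0.052],[-0.022,-0.014,0.052],[-0.022,-0.014,0.052],[-0.022,-0.014,0.052],[-0.022,-0.014,0.052],[-0.022,-0.014,0.052]],"angular":[[0,0,0.04],[0,0,0.08],[0,0,0.12],[0,0,0.16],[0,0,0.2],[0,0,0.24],[-0.002,0.013,0.274],[-0.002,0.013,0.274],[-0.002,0.013,0.274],[-0.002,0.013,0.274]],"jaw":[0.09,0.09,0.09,0.09,0.09,0.09,0.09,0.09,0.09,0.09]}' 50; python3 lt.py -.035 .002
```

```text
t: 46.35
tcp_pos: [0.4039, -0.2624, 0.1239]
tool_rot: [0.953, -0.131, 0.272, -0.011]
contact_force: [-0.3, -0.3, 0.3]
width: 0.0399
gripper_force: 0.0
[ 0.4547 -0.267   0.0397] 0.9999999999999997
dp [-0.0006, -0.0003, 0.0984] ang [-0.0002, 0.0006, 0.002] tcp [ 0.4039 -0.2624  0.1239] w 0.0399
```

```bash
python3 -m handwheel '{"dp":[[0,0,0.03],[0,0,0.06],[0,0,0.08],[0,0,0.092],[0,0,0.098],[0,0,0.098],[0,0,0.098],[0,0,0.098],[0,0,0.098],[0,0,0.098]],"angular":[[0,0,0.001],[0,0,0.002],[0,0,0.002],[0,0,0.002],[0,0,0.002],[0,0,0.002],[0,0,0.002],[0,0,0.002],[0,0,0.002],[0,0,0.002]],"jaw":[0.09,0.09,0.09,0.09,0.09,0.09,0.09,0.09,0.09,0.09]}' 50; python3 lt.py -.035 .002
```

```text
t: 47.35
tcp_pos: [0.4549, -0.2674, 0.0405]
tool_rot: [0.953, -0.135, 0.272, -0.012]
contact_force: [-0.3, 0.2, -1.2]
width: 0.0401
gripper_force: 0.0
[ 0.4547 -0.267   0.0397] 0.9999999999999997
dp [-0.0007, -0.0003, 0.0006] ang [-0.0002, 0.0004, -0.0006] tcp [ 0.4549 -0.2674  0.0405] w 0.0401
```

```bash
python3 -m handwheel '{"dp":[[0,0,0],[0,0,0],[0,0,0],[0,0,0],[0,0,0],[0,0,0],[0,0,-0.01],[0,0,-0.02],[0,0,-0.03],[0,0,-0.04]],"angular":[[0,0,0],[0,0,0],[0,0,0],[0,0,0],[0,0,0],[0,0,0],[0,0,0],[0,0,0],[0,0,0],[0,0,0]],"jaw":[0.3,1,1,1,1,1,1,1,1,1]}' 50; python3 -m handwheel '{"dp":[[0.01,0,-0.02],[0.025,0,-0.04],[0.04,0,-0.06],[0.05,0,-0.08],[0.06,0,-0.1],[0.06,0,-0.11],[0.06,0,-0.11],[0.06,0,-0.11],[0.06,0,-0.11],[0.06,0,-0.11]],"angular":[[0,0,0],[0,0,0],[0,0,0],[0,0,0],[0,0,0],[0,0,0],[0,0,0],[0,0,0],[0,0,0],[0,0,0]],"jaw":[1,1,1,1,1,1,1,1,1,1]}' 50
cat > slot2.py <<'E'
import sys
from h import *
rx,ry,h=map(float,sys.argv[1:4]); dy=float(sys.argv[4]) if len(sys.argv)>4 else 0
dp=float(sys.argv[5]) if len(sys.argv)>5 else 0
Rk=R.from_euler('z',-.041)*R.from_euler('y',-.26)
p=np.array([.5917,-.2,.1])+Rk.apply([rx,ry,h])
delta(p,Rk*R.from_euler('y',-dp)*down(dy)); print(p.round(4))
E
python3 slot2.py -.025 -.135 .1
```

```text
t: 48.35
tcp_pos: [0.4337, -0.265, 0.0746]
tool_rot: [0.953, -0.135, 0.272, -0.012]
contact_force: [-0.9, -0.5, -1.6]
width: 0.0249
gripper_force: 49.9
t: 49.35
tcp_pos: [0.4256, -0.2752, 0.198]
tool_rot: [0.953, -0.135, 0.271, -0.013]
contact_force: [-0.1, 0.2, -1.0]
width: 0.0248
gripper_force: 49.9
dp [0.1016, 0.0286, 0.0671] ang [-0.0021, -0.0927, -0.0748] tcp [ 0.4256 -0.2752  0.198 ] w 0.0248
[ 0.5363 -0.3328  0.1902]
```

Gripped (24.9 mm, as expected there). Moving above its slot, then checking the piece's attitude in the hand.

```bash
python3 -m handwheel '{"dp":[[0.01,0.003,0],[0.03,0.009,0.01],[0.05,0.014,0.03],[0.07,0.02,0.045],[0.09,0.025,0.06],[0.1016,0.0286,0.067],[0.1016,0.0286,0.067],[0.1016,0.0286,0.067],[0.1016,0.0286,0.067],[0.1016,0.0286,0.067]],"angular":[[0,-0.01,-0.01],[0,-0.03,-0.02],[0,-0.05,-0.035],[-0.001,-0.07,-0.05],[-0.002,-0.09,-0.07],[-0.002,-0.093,-0.075],[-0.002,-0.093,-0.075],[-0.002,-0.093,-0.075],[-0.002,-0.093,-0.075],[-0.002,-0.093,-0.075]],"jaw":[1,1,1,1,1,1,1,1,1,1]}' 50; python3 slot2.py -.025 -.135 .1
cat > hold.py <<'E'
from h import *
Rk=R.from_euler('z',-.041)*R.from_euler('y',-.26)
s=manip.read_state(); t=Rk.inv().apply(s['tcp_pos']-[.5917,-.2,.1]); print('tcp rack',t.round(4))
for nm in('scene','wrist'):
    c=cam(nm); Q=Rk.inv().apply(cloud(c).reshape(-1,3)-[.5917,-.2,.1])[c['depth'].ravel()>0]
    m=(abs(Q[:,1]-t[1])<.035)&(abs(Q[:,2]-t[2]-.008)<.03)&(abs(Q[:,0])<.2); q=Q[m]
    for a in np.arange(-.17,.15,.02):
        k=abs(q[:,0]-a)<.005
        if k.sum()>4: print(nm,round(a,2),k.sum(),'y',np.percentile(q[k,1],[3,97]).round(3),'z',np.percentile(q[k,2],[10,50,90]).round(4))
    print('x ext',np.percentile(q[:,0],[1,99]).round(3))
E
python3 hold.py
```

```text
t: 50.35
tcp_pos: [0.5358, -0.3331, 0.1915]
tool_rot: [0.991, -0.02, 0.13, 0.003]
contact_force: [-0.8, -0.3, -1.6]
width: 0.0253
gripper_force: 49.9
dp [0.0002, -0.0003, 0.0014] ang [0.0004, -0.0001, 0.0001] tcp [ 0.5358 -0.3331  0.1915] w 0.0253
[ 0.5363 -0.3328  0.1902]
tcp rack [-0.0252 -0.1353  0.1014]
scene -0.05 10 y [-0.148 -0.14 ] z [0.1025 0.1128 0.115 ]
scene -0.03 28 y [-0.15  -0.108] z [0.107  0.1155 0.1288]
scene -0.01 37 y [-0.154 -0.109] z [0.1048 0.1132 0.1271]
scene 0.01 18 y [-0.146 -0.12 ] z [0.1047 0.1113 0.1154]
scene 0.03 18 y [-0.148 -0.12 ] z [0.1052 0.1128 0.116 ]
scene 0.05 23 y [-0.149 -0.119] z [0.1044 0.1123 0.1157]
scene 0.07 20 y [-0.148 -0.117] z [0.1025 0.1114 0.115 ]
scene 0.09 26 y [-0.151 -0.114] z [0.1048 0.112  0.1148]
scene 0.11 13 y [-0.149 -0.117] z [0.1034 0.1095 0.1135]
x ext [-0.079  0.107]
wrist -0.07 922 y [-0.146 -0.127] z [0.1057 0.1149 0.1161]
wrist -0.05 12 y [-0.141 -0.132] z [0.1017 0.1028 0.1071]
wrist -0.03 1060 y [-0.15  -0.123] z [0.1137 0.1153 0.1257]
wrist -0.01 2240 y [-0.163 -0.11 ] z [0.1114 0.116  0.1356]
wrist 0.01 971 y [-0.15  -0.122] z [0.1126 0.1147 0.1157]
wrist 0.03 1078 y [-0.151 -0.121] z [0.1125 0.1146 0.1156]
wrist 0.05 1205 y [-0.152 -0.12 ] z [0.1122 0.1145 0.1156]
wrist 0.07 1372 y [-0.153 -0.119] z [0.1121 0.1143 0.1154]
wrist 0.09 1264 y [-0.155 -0.115] z [0.1115 0.1139 0.1152]
x ext [-0.081  0.089]
```

Level and square in hand: underside 2.4 mm below the TCP, origin at about rack x +10 mm. Lowering and releasing.

```bash
python3 -m handwheel '{"dp":[[0,0,0.02],[0,0,0.045],[0,0,0.065],[0,0,0.08],[0,0,0.088],[0,0,0.093],[0,0,0.096],[0,0,0.099],[0,0,0.099],[0,0,0.099]],"angular":[[0,0,0],[0,0,0],[0,0,0],[0,0,0],[0,0,0],[0,0,0],[0,0,0],[0,0,0],[0,0,0],[0,0,0]],"jaw":[1,1,1,1,1,1,1,1,1,1]}' 50; python3 slot2.py -.025 -.135 .0025;  python3 -m handwheel '{"dp":[[0,0,0.0005],[0,0,0.0005],[0,0,0.0005],[0,0,0.0005],[0,0,0.0005],[0,0,0.0005],[0,0,0.0005],[0,0,0.0005],[0,0,0.0005],[0,0,0.0005]],"angular":[[0,0,0],[0,0,0],[0,0,0],[0,0,0],[0,0,0],[0,0,0],[0,0,0],[0,0,0],[0,0,0],[0,0,0]],"jaw":[1,1,0.4,0.3,0.2,0.1,0.1,0.1,0.1,0.1]}' 25
```

```text
t: 51.45
tcp_pos: [0.5617, -0.3346, 0.0974]
tool_rot: [0.991, -0.02, 0.13, 0.004]
contact_force: [-8.0, 4.6, 7.8]
width: 0.025
gripper_force: 50.0
dp [-0.0007, -0.0007, 0.0013] ang [0.0006, -0.0003, 0.0005] tcp [ 0.5617 -0.3346  0.0974] w 0.025
[ 0.5614 -0.3339  0.096 ]
t: 52.45
tcp_pos: [0.5619, -0.3343, 0.0951]
tool_rot: [0.991, -0.02, 0.13, 0.003]
contact_force: [-0.0, 1.0, -0.1]
width: 0.0397
gripper_force: 0.0
```

Retreat, then recheck all four pieces from an unblocked view. I also begin turning the tool back toward the knob grasp.

```bash
python3 -m handwheel '{"dp":[[0,0,-0.01],[0,0,-0.03],[0,0,-0.06],[0,0,-0.1],[0,0,-0.14],[0,0,-0.15],[0,0,-0.15],[0,0,-0.15],[0,0,-0.15],[0,0,-0.15]],"angular":[[0,0,0],[0,0,0],[0,0,0],[0,0,0],[0,0,0],[0,0,-0.04],[0,0,-0.08],[0,0,-0.12],[0,0,-0.16],[0,0,-0.2]],"jaw":[0.1,0.1,0.1,0.1,0.1,0.1,0.1,0.1,0.1,0.1]}' 25; python3 d.py .45 .25 .26 1.5; python3 -c "
from h import *
s=manip.read_state();print(s['joint_positions'].round(3))"
```

```text
t: 53.45
tcp_pos: [0.5232, -0.3326, 0.241]
tool_rot: [0.948, 0.29, 0.122, 0.044]
contact_force: [0.7, -0.2, 0.2]
width: 0.0397
gripper_force: 0.0
dp [0.2717, -0.519, -0.0444] ang [0.0763, -0.0394, -0.2869] tcp [ 0.5232 -0.3326  0.241 ] w 0.0397
[-0.829  0.407  1.382  0.198  1.173  0.088]
```

```bash
python3 -m handwheel '{"dp":[[0.022,-0.043,-0.004],[0.045,-0.087,-0.007],[0.068,-0.13,-0.011],[0.09,-0.173,-0.015],[0.113,-0.216,-0.018],[0.136,-0.26,-0.022],[0.158,-0.303,-0.026],[0.181,-0.346,-0.03],[0.204,-0.389,-0.033],[0.226,-0.433,-0.037]],"angular":[[0.008,-0.004,-0.029],[0.015,-0.008,-0.057],[0.023,-0.012,-0.086],[0.031,-0.016,-0.115],[0.038,-0.02,-0.143],[0.046,-0.024,-0.172],[0.053,-0.028,-0.2],[0.061,-0.032,-0.23],[0.069,-0.035,-0.258],[0.076,-0.039,-0.287]],"jaw":[0.1,0.1,0.1,0.1,0.1,0.1,0.1,0.1,0.1,0.1]}' 25; python3 d.py .45 .28 .26 2.2; python3 chk.py
```

```text
t: 54.45
tcp_pos: [0.4635, 0.1551, 0.2578]
tool_rot: [0.732, 0.681, 0.001, -0.0]
contact_force: [1.1, -0.1, 0.2]
width: 0.0397
gripper_force: 0.0
dp [0.1236, -0.0225, -0.002] ang [0.0006, -0.0005, -0.2233] tcp [0.4635 0.1551 0.2578] w 0.0397
top 2823
.......................................
.......................................
.......................................
.......................................
..............................79.95....
..............................89.98....
...599391....497.....99.98....99.98....
...689694...79999....97.98....79.76....
...498794...99999....99.97....59.58....
...497794...99999....83.92....29.86....
...399994...39992....75.92....19.94....
...499994....998.....66.93.....9.85....
...399992....998.....39.9......9.94....
....499......999.....29.9......9.93....
....499......999.....39.9......9.9.....
....499......999.....19.9......9.91....
....799......999......9.9......9.9.....
....7991.....998......9.9......929.....
....6992.....996......919......949.....
....899......998......919......949.....
....499......999......947......959.....
....399..
[... 941 characters left out ...]
..25.5.....18.51....
....377......875.....26.9......9.9.....
....568......873......7.9......7.7.....
....496......583......7.7......6.6.....
....497......854......729......9.9.....
....266......694......7.6......5.8.....
....466......764......545......718.....
....467......573......9.7......727.....
....276......873......595......655.....
....485......466......953......794.....
....537......743......455......686.....
....3651.....685......221......122.....
....587......732.......53......211.....
....135.......2.......12........44.....
.......................................
.......................................
.......................................
.......................................
```

All four pieces now lie square across both rails, 90 mm apart, with origins within about 10 mm of the middle. Now the selector.

```bash
python3 d.py .5605 .0287 .22 3.1; python3 -m handwheel '{"dp":[[-0.0,0,0],[0,0,0],[0,0,0],[0,0,0],[0,0,0],[0,0,0],[0,0,0],[0,0,0],[0,0,0],[0,0,0]],"angular":[[0,0,-0.04],[0,0,-0.08],[0,0,-0.12],[0,0,-0.16],[0,0,-0.2],[0,0,-0.24],[0,0,-0.28],[0,0,-0.32],[0,0,-0.36],[0,0,-0.4]],"jaw":[0.1,0.1,0.1,0.1,0.1,0.1,0.1,0.1,0.1,0.1]}' 25; python3 d.py .5605 .0287 .22 3.1;python3 -c "
from h import *
s=manip.read_state();print(s['joint_positions'].round(3))"
```

```text
dp [-0.1227, 0.1059, 0.0375] ang [0.0012, -0.0005, -0.5079] tcp [0.463  0.158  0.2577] w 0.0394
t: 55.55
tcp_pos: [0.4642, 0.1526, 0.2574]
tool_rot: [0.192, 0.981, 0.001, 0.001]
contact_force: [-1.1, 0.3, -0.6]
width: 0.0395
gripper_force: 0.0
dp [-0.1358, -0.0787, 0.0373] ang [0.0009, 0.0004, -0.1096] tcp [0.4642 0.1526 0.2574] w 0.0395
[ 0.076  0.217  1.573  0.002  1.349 -1.109]
```

```bash
python3 -m handwheel '{"dp":[[-0.035,-0.02,0],[-0.07,-0.04,0.01],[-0.1,-0.06,0.02],[-0.136,-0.0787,0.037],[-0.136,-0.0787,0.037],[-0.136,-0.0787,0.037],[-0.136,-0.0787,0.037],[-0.136,-0.0787,0.037],[-0.136,-0.0787,0.037],[-0.136,-0.0787,0.037]],"angular":[[0,0,-0.03],[0,0,-0.06],[0,0,-0.09],[0,0,-0.11],[0,0,-0.11],[0,0,-0.11],[0,0,-0.11],[0,0,-0.11],[0,0,-0.11],[0,0,-0.11]],"jaw":[0.1,0.1,0.1,0.1,0.1,0.1,0.1,0.1,0.1,0.1]}' 25; python3 d.py .5605 .0287 .096 3.1
python3 - <<'E'
from h import *
c=cam('wrist'); P=cloud(c); m=(c['depth']>0)&(P[:,:,2]>.11)&(P[:,:,2]<.126)&(abs(P[:,:,0]-.56)<.045)&(abs(P[:,:,1]-.028)<.03)
q=P[m]; print(len(q),q.min(0),q.max(0),cv2.minAreaRect((q[:,:2]*1000).astype(np.float32)))
E
```

```text
t: 56.55
tcp_pos: [0.56, 0.0294, 0.22]
tool_rot: [0.022, 1.0, 0.001, 0.001]
contact_force: [0.8, -0.6, 0.3]
width: 0.0399
gripper_force: 0.0
dp [-0.0004, -0.001, 0.124] ang [0.0008, 0.0005, -0.0006] tcp [0.56   0.0294 0.22  ] w 0.0399
1642 [0.53089784 0.01970282 0.11012804] [0.58729659 0.036531   0.12492187] ((558.9682006835938, 27.878643035888672), (15.414742469787598, 56.278831481933594), 87.82051849365234)
```

The bar is centred at (0.559, 0.028), 15.4×56.3 mm, at the off angle. Descend and grip.

```bash
python3 -m handwheel '{"dp":[[0.0005,-0.001,0.03],[0.0005,-0.001,0.06],[0.0005,-0.001,0.09],[0.0005,-0.001,0.11],[0.0005,-0.001,0.122],[0.0005,-0.001,0.122],[0.0005,-0.001,0.122],[0.0005,-0.001,0.122],[0.0005,-0.001,0.122],[0.0005,-0.001,0.122]],"angular":[[0,0,0],[0,0,0],[0,0,0],[0,0,0],[0,0,0],[0,0,0],[0,0,0],[0,0,0],[0,0,0],[0,0,0]],"jaw":[0.1,0.1,0.1,0.1,0.1,0.3,1,1,1,1]}' 25; python3 d.py .559 .028 .098 1.9
```

```text
t: 57.6
tcp_pos: [0.5603, 0.0291, 0.0988]
tool_rot: [0.022, 1.0, 0.002, 0.002]
contact_force: [0.8, 5.3, 1.2]
width: 0.0158
gripper_force: 25.0
dp [0.0013, -0.0011, 0.0008] ang [0.0016, 0.0002, 0.3813] tcp [0.5603 0.0291 0.0988] w 0.0158
```

```bash
python3 -m handwheel '{"dp":[[0,0,0],[0,0,0],[0,0,0],[0,0,0],[0,0,0],[0,0,0],[0,0,0],[0,0,0],[0,0,0],[0,0,0]],"angular":[[0,0,0.04],[0,0,0.08],[0,0,0.12],[0,0,0.16],[0,0,0.2],[0,0,0.24],[0,0,0.28],[0,0,0.32],[0,0,0.36],[0,0,0.384]],"jaw":[1,1,1,1,1,1,1,1,1,1]}' 25; python3 -m handwheel '{"dp":[[0,0,0],[0,0,0],[0,0,0],[0,0,0],[0,0,0],[0,0,-0.01],[0,0,-0.04],[0,0,-0.08],[0,0,-0.12],[0,0,-0.15]],"angular":[[0,0,0],[0,0,0],[0,0,0],[0,0,0],[0,0,0],[0,0,0],[0,0,0],[0,0,0],[0,0,0],[0,0,0]],"jaw":[1,1,0.3,0.1,0.1,0.1,0.1,0.1,0.1,0.1]}' 25; python3 d.py .559 .028 .24 1.9
python3 - <<'E'
from h import *
c=cam('wrist'); P=cloud(c); m=(c['depth']>0)&(P[:,:,2]>.11)&(P[:,:,2]<.126)&(np.hypot(P[:,:,0]-.56,P[:,:,1]-.028)<.045)
q=P[m]; print(len(q),cv2.minAreaRect((q[:,:2]*1000).astype(np.float32)))
u=np.linalg.svd(q[:,:2]-q[:,:2].mean(0))[2][0]; print('bar yaw',np.arctan(u[1]/u[0]),'s',-.041-np.arctan(u[1]/u[0]))
# white pointer end
col=c['color'].min(2); k=m&(col>150); print(k.sum(),P[k].mean(0) if k.any() else '')
E
python3 chk.py | head -32
```

```text
t: 58.6
tcp_pos: [0.5607, 0.0296, 0.0988]
tool_rot: [0.587, 0.81, 0.003, 0.001]
contact_force: [4.1, 8.4, 0.5]
width: 0.016
gripper_force: 25.0
t: 59.6
tcp_pos: [0.5597, 0.0278, 0.2511]
tool_rot: [0.585, 0.811, 0.002, 0.001]
contact_force: [0.9, -1.0, 0.2]
width: 0.0394
gripper_force: 0.0
dp [0.0004, -0.0006, 0.0111] ang [0.0014, -0.0002, -0.0028] tcp [0.5597 0.0278 0.2511] w 0.0394
1342 ((559.8917236328125, 29.627294540405273), (15.873298645019531, 56.30976867675781), 18.097049713134766)
bar yaw -1.2444401196880026 s 1.2034401196880027
126 [0.55443142 0.04650536 0.12244396]
top 2835
.......................................
.......................................
.......................................
.......................................
..............................69.97....
..............................99.98....
...59949.....598.....98.98....99.99....
...798894...79998....99.98....69.85....
...498894...99999....96.97....49.95....
...497794...99999....74.92....29.85....
...3999941..39992....75.92....39.93....
...499993....996.....84.82.....9.94....
...399992....998.....48.91.....9.91....
....499......999.....39.9......9.94....
....499......999......9.9......9.9.....
....499......999......9.9......9.9.....
....799......998......9.9......9191....
....8992.....998......9.9......939.....
....7993.....998......9.9......949.....
....699......998......939......949.....
....499.1....999......938......959.....
....499......999......989......879.....
....499......999......999......899.....
....399......999......999......999.....
....499......996......182......295.....
....599......998......5.7......156.....
....599......241.......62.......67.....
................................1......
.......................................
.......................................
.......................................
```

Selector at about 1.20 rad with the pointer on the two-dot side, and all pieces still in place. Handing in.

```bash
python3 -c "
from rig import manip
print(manip.hand_in())"
```

```text
the job is handed in; nothing more can be done
None
```

I handed the job in: the dryer was switched off first, then both tongs, the spoon and the fork were laid square across both rails, and the selector was set to two dots (measured about 1.20 rad). The long tongs were found off the rails partway through and I put them back. The hand-in returned no verdict.

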